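# Clamp the handle blanks in the jig

### The arm

A 6-joint arm with a two-finger parallel gripper is mounted at the origin on a cart in front of the work surface, level with it; the furniture and walls round the work are solid. World frame = base frame: x ahead of the robot, y to its left, z up, the work surface at z = 0. Lengths are in mm, angles in rad, forces in N, time in s.
With the tool pointing down it reaches from about 250 to 725 mm from the base axis. Payload 4 kg.
Tool frame: the origin (TCP) lies at the very end of the fingers, on their centre line; the grasp point (between the pads) lies r.grip_point_offset behind it (r.grip_point_offset is the distance from the TCP to the grasp point, in mm); z points along the fingers, x is the direction in which the jaws open and shut, and the axes are right-handed (so a half turn about z gives the same grasp; the last joint's range is limited). The gripper opens to 85 mm and grips with 20 to 120 N. Pads are 22 mm wide; open, the fingers measure 114 mm over their backs; the gripper's body (76 mm by 85 mm) begins 54 mm behind the grasp point. The pads swing forward as they close: fully open they stand 13 mm farther back than shut.
Start: joints at [-1.331, 0.241, 0.005, 1.335, 0, 1.571], TCP at [118.752, -485.693, 231.306] pointing down, gripper open.
Joint ranges: [-2.72, 2.72], [-1.05, 1.87], [-1.09, 1.28], [-1.99, 2.15], [-1.42, 1.44], [-3.14, 3.14]. Speed limits (rad/s): [2.79, 2.79, 3.14, 3.14, 3.14, 3.14].

### API

Orientations are given as a unit quaternion [x, y, z, w].
In Python, from rig import telemetry, imaging, order, r gives the robot as it stands.
- The arm moves only by the shell command python3 -m creep 'ROWS' [FORCE]. ROWS is JSON, a list of rows, each a list of 3 entries, a list of its own where there are three numbers: the turn, a rotation vector about the tool's x, y, z in rad, then the shift along the tool's x, y, z in m, then the finger opening in m, from 0 to 0.0854. In form: [[[rx, ry, rz], [tx, ty, tz], gripper], ...]. A call has 1 to 20 rows; each row shifts and turns the commanded pose from where the row before left it, along the tool's axes as they then stand; what a row does not reach is not made up. A row lasts 1/8 s, in which the tool goes at most 62.5 mm and 10.7 degrees, less where a joint would pass 70% of its speed; a pose out of reach is approached as far as the arm can. A call is refused whole if a number of a shift passes 0.0625 or a number of a turn 0.188, either way. A call with a gripper value outside its range is refused whole. The fingers move at their own pace and stop on an object; FORCE is the grip in N (left out, the last holds). Time passes only in rows, so rows that do not move let the fingers close. It gives the time, the measured TCP pose, the force and the opening at its end, in the units of the state.
- telemetry.observe(): the state, without advancing time (a new reading comes with each control period).
- imaging.get_image(name): name is "scene" or "top" or "wrist"; returns a dict with "img" (384x512x3 uint8, red, green, blue), "mtx" (3x3 intrinsics, pixels), "dist" ([k1, k2, p1, p2, k3] as OpenCV has them; the pictures are not rectified), "R" (3x3) and "t" (3): a world point X has camera coordinates R X + t. Camera axes: x right, y down, z forward; pixel columns grow to the right and rows downward; lengths in mm; the calibration is good to about 2 mm. A picture is of the moment at which its call begins. There is no depth.
- order.finish_job(): hands the job in, once; it reports no verdict.
The state is a dict: "time_s": time; "joint_pos": joint angles; "qvel": joint speeds; "joint_efforts": joint torques, N m; "eef_pos": TCP position; "tool_rot": TCP orientation; "contact_force": force on the tool from outside, world axes, zero at the start; "torque": the same for the moment, N m; "finger_gap": finger opening in mm.
Only numpy, scipy, OpenCV 4.12 (cv2) and the standard library are available. Lean on these libraries where they do the work, as an engineer would, in place of code of your own. Each camera call takes 0.05 s, during which the arm holds its last target. There are 200 camera calls.

### The job

Lay every wooden handle blank on the bench flat into the clamping jig, one to a slot: the short blanks in the short slots of the nearer row, the long ones in the long slots of the farther row. Then swing the bar fully shut over them and only after that lock it with the wing nut: turn the nut backward (counter-clockwise) until it drops into the thread start, then forward until it is fully down on the bar. Leave the relief carving and the pencil where they lie.

Things in the scene. Friction and masses are not known exactly. Their poses are not given: they have to be found in the camera images.
- short_1_center (a point): centre of a short handle blank: plain wooden block, 50 mm long (its x axis), 24 x 24 mm in section; lies flat, so its centre is 12 mm above what it lies on. May be absent.
- short_2_center (a point): centre of a short handle blank: plain wooden block, 50 mm long (its x axis), 24 x 24 mm in section; lies flat, so its centre is 12 mm above what it lies on. May be absent.
- short_3_center (a point): centre of a short handle blank: plain wooden block, 50 mm long (its x axis), 24 x 24 mm in section; lies flat, so its centre is 12 mm above what it lies on. May be absent.
- long_1_center (a point): centre of a long handle blank: like the short ones but 76 mm long (its x axis), 24 x 24 mm in section. May be absent.
- long_2_center (a point): centre of a long handle blank: like the short ones but 76 mm long (its x axis), 24 x 24 mm in section. May be absent.
- long_3_center (a point): centre of a long handle blank: like the short ones but 76 mm long (its x axis), 24 x 24 mm in section. May be absent.
- jig: clamping jig, fixed: board 172 x 292 mm, 8 mm thick, with rails 5 mm high framing two rows of three slots, 50 mm apart. Origin: underside, between the rows, at the middle slots; x from the short row (nearer the robot) to the long row, y along the rows to the bar's hinge, z up. Slots lie along x, 31 mm wide; short ones 58, long ones 84 mm long. The stud stands at x = 0, y = -122 mm.
- short_slot_1 (a point): short slot, nearest the hinge: centre of a blank that lies seated in it (12 mm above the slot floor); x axis along the slot, same as the jig's
- long_slot_1 (a point): long slot, nearest the hinge: centre of a blank that lies seated in it (12 mm above the slot floor); x axis along the slot, same as the jig's
- short_slot_2 (a point): short slot, middle: centre of a blank that lies seated in it (12 mm above the slot floor); x axis along the slot, same as the jig's
- long_slot_2 (a point): long slot, middle: centre of a blank that lies seated in it (12 mm above the slot floor); x axis along the slot, same as the jig's
- short_slot_3 (a point): short slot, nearest the stud: centre of a blank that lies seated in it (12 mm above the slot floor); x axis along the slot, same as the jig's
- long_slot_3 (a point): long slot, nearest the stud: centre of a blank that lies seated in it (12 mm above the slot floor); x axis along the slot, same as the jig's
- clamp_bar (a joint): swing bar, rad: 0 = shut (over the inner ends of both rows, its end hooked round the stud; at its stop), grows counter-clockwise seen from above as it opens; starts at 1.7 to 2.05. It stays where left and takes about 1 N at the knob to move.
- bar_hinge (a point): upright hinge axis of the swing bar, at mid thickness of the bar (bar 8 mm thick, 36 mm wide, underside 34 mm above the bench, 2 mm above seated blanks)
- bar_knob (a point): centre of the round wooden knob on the bar, 22 mm diameter, 26 mm high, upright, 120 mm from the hinge; its foot stands 5 mm above the bar
- nut_grip (a point): centre of the wing of the wing nut, on the stud's axis: the wing is a flat bar 54 mm long (its x axis), 12 mm thick (y), 20 mm high (10 mm above and below this point), standing on a hub of 32 mm diameter; turns and sinks with the nut
- nut_turn (a joint): turn of the wing nut, rad: grows counter-clockwise seen from above (backward), falls clockwise (forward); stays where left. Starts at -1.7 to -0.6. Not yet dropped, it jams on the thread's end at about -1.9. Let loose between about 0.15 and 0.75 it drops into the thread start; past that it rides on the thread's end again.
- nut_drop (a joint): how far the wing nut has sunk, m: 0 = resting on the end of the thread; about 0.0065 = dropped into the thread start (by its own weight, with the grip loosened); then right-handed thread, 20 mm lead (3.2 mm a radian, 1.5 mm axial play), down to the stop on the bar at 0.0145, at a turn of about -2.5 to -3.
- loose_relief: carved wooden relief, 59 x 104 x 32 mm, a bystander; origin at its underside
- loose_pencil: pencil, 177 mm long, a bystander; origin at its underside
Things that resemble listed ones, but are neither listed nor needed, are in the scene too. Leave any red look-alike of the part that bears long_2_center alone.

How it is judged:
By the outcome, as a careful person would: the job done as asked, in the order asked, and still so for the second after the job is handed in, with the robot touching nothing.
Of short_1, short_2, short_3, long_1, long_2, long_3 only 4 to 5 are there at a start; the rules pass over those that are not, and their reading is None.
At some moment in a run one of short_1, short_2, short_3, long_1, long_2, long_3 may be knocked a few centimetres aside while the robot is not near it.
Once in a run the grip may slacken for a moment while it holds something.
It also fails if it takes over 208 s, if anything falls off the work surface, if the arm or the gripper's body presses on something with over 40 N, if the wrist force passes 120 N, or if a joint passes its speed limit or range.

## Working session

There is one attempt and no reset: what is moved stays moved. The work goes in short steps, Python scripts to look and compute and a shell command to move; the robot and the scene stay as the last step left them, time stands still between calls to the robot, and variables do not carry over. Pictures are saved under pics/ and viewed, about 12 in all and at most 16, crops included, and the job is handed in when it is done.

```bash
ls; mkdir -p pics; python3 - <<'E'
from rig import telemetry, imaging, order, r
import cv2,numpy as np
print(telemetry.observe(), r.grip_point_offset)
for n in ["scene","top"]:
    d=imaging.get_image(n); cv2.imwrite(f"pics/{n}0.png",d["img"][...,::-1]); np.savez(f"pics/{n}0.npz",**d)
    print(n,d["mtx"].tolist(),np.round(d["dist"],4),np.round(-d["R"].T@d["t"]),np.round(d["R"],3).tolist())
E
```

```text
pics
{'time_s': 0.0, 'joint_pos': array([-1.33103645e+00,  2.41446528e-01,  3.68421555e-03,  1.33521789e+00,
       -4.81353014e-06,  1.57079170e+00]), 'qvel': array([-0.00012418,  0.00063455, -0.00052826, -0.00068736,  0.00100143,
        0.00107435]), 'joint_efforts': array([-2.71846882e-03, -3.72317147e+01,  2.52408814e+01,  1.69379910e-02,
       -1.23880709e-04,  7.19329023e-06]), 'eef_pos': array([ 118.57663111, -485.05710847,  230.38096131]), 'tool_rot': array([ 7.86597866e-01, -6.17464659e-01, -8.60398480e-04, -6.72343483e-04]), 'contact_force': array([ 0.43227093, -0.45204236,  0.02082744]), 'torque': array([-0.03640064,  0.03599417, -0.04084629]), 'finger_gap': 85.23462736680602} 18.700000000000003
scene [[374.49028126319854, 0.0, 255.75282194720663], [0.0, 374.49028126319854, 190.81962305899333], [0.0, 0.0, 1.0]] [0.0057 0.     0.     0.     0.    ] [ 121. -853.  560.] [[0.858, -0.513, -0.003], [-0.256, -0.423, -0.869], [0.445, 0.747, -0.494]]
top [[387.5951458036082, 0.0, 249.45377556695905], [0.0, 387.5951458036082, 192.51800794803003], [0.0, 0.0, 1.0]] [-0.0726  0.      0.      0.      0.    ] [ 371. -111. 1060.] [[-0.027, -1.0, 0.004], [-0.985, 0.026, -0.17], [0.17, -0.008, -0.985]]
```

View pics/top0.png

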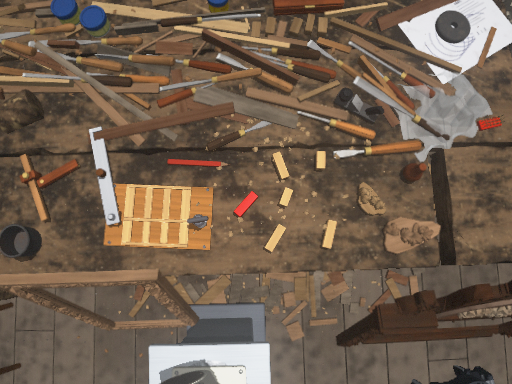

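View pics/scene0.png

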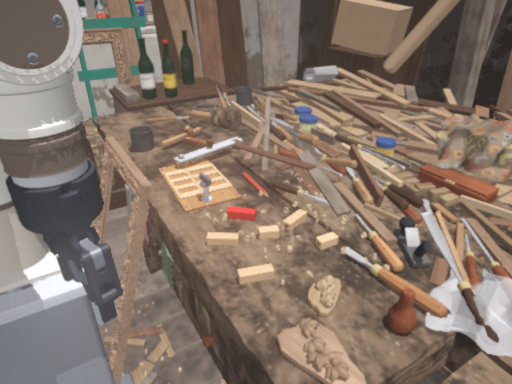

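```bash
cat > h.py <<'E'
from rig import telemetry, imaging, order, r
import cv2,numpy as np
from scipy.spatial.transform import Rotation as Ro
def get(n,name=None):
    d=imaging.get_image(n)
    if name: cv2.imwrite(f"pics/{name}.png",d["img"][...,::-1]); np.savez(f"pics/{name}.npz",**d)
    return d
def world(d,px,z):
    p=cv2.undistortPoints(np.array(px,float).reshape(-1,1,2),d["mtx"],d["dist"]).reshape(-1,2)
    v=np.c_[p,np.ones(len(p))]@d["R"]; c=-d["R"].T@d["t"]
    return c+v*((z-c[2])/v[:,2])[:,None]
def pix(d,X):
    return cv2.projectPoints(np.array(X,float).reshape(-1,3),cv2.Rodrigues(np.array(d["R"]))[0],np.array(d["t"],float),d["mtx"],d["dist"])[0].reshape(-1,2)
def blanks(d,z=24,amin=60,lo=(15,50,150),hi=(30,150,255)):
    hsv=cv2.cvtColor(d["img"],cv2.COLOR_RGB2HSV); m=cv2.inRange(hsv,lo,hi)
    out=[]
    for c in cv2.findContours(m,cv2.RETR_EXTERNAL,cv2.CHAIN_APPROX_NONE)[0]:
        if cv2.contourArea(c)<amin: continue
        w=world(d,c[:,0],z)[:,:2].astype(np.float32)
        (cx,cy),(a,b),t=cv2.minAreaRect(w)
        if a<b: a,b,t=b,a,t-90
        out.append((np.round([cx,cy,a,b,(t+90)%180-90],1).tolist(),np.round(c[:,0].mean(0)).tolist()))
    return out
def crop(d,x0,x1,y0,y1,s,name):
    cv2.imwrite(f"pics/{name}.png",cv2.resize(d["img"][y0:y1,x0:x1,::-1],None,fx=s,fy=s,interpolation=cv2.INTER_CUBIC))
def tool():
    s=telemetry.observe(); R=Ro.from_quat(s["tool_rot"]).as_matrix()
    return s["time_s"],np.round(s["eef_pos"],1),np.round(np.degrees(np.arctan2(R[1,0],R[0,0])),2),np.round(R[:,2],3),round(s["finger_gap"],1),np.round(s["contact_force"],1)
E
python3 - <<'E'
from h import *
d=dict(np.load("pics/top0.npz"))
hsv=cv2.cvtColor(d["img"],cv2.COLOR_RGB2HSV)
for p in [(280,165),(320,160),(286,197),(275,238),(329,235),(245,204)]: print(p,hsv[p[1],p[0]],np.round(world(d,[p],24)))
for b in blanks(d): print(b)
crop(d,85,345,120,260,3,"c0")
get("wrist","w0")
E
```

```text
(280, 165) [ 18 118 232] [[ 624. -205.   24.]]
(320, 160) [ 20 111 239] [[ 635. -316.   24.]]
(286, 197) [ 20 111 239] [[ 534. -218.   24.]]
(275, 238) [ 18 118 232] [[ 425. -184.   24.]]
(329, 235) [ 18 118 232] [[ 428. -329.   24.]]
(245, 204) [  1 181 245] [[ 518. -106.   24.]]
([426.6, -184.2, 74.6, 23.2, -33.0], [275.0, 237.0])
([433.7, -325.6, 76.4, 33.7, -14.9], [329.0, 233.0])
([536.3, -217.4, 49.1, 23.2, -22.6], [286.0, 196.0])
([493.1, 134.1, 181.0, 168.2, 86.1], [156.0, 216.0])
([520.6, -443.2, 98.7, 54.8, 27.8], [370.0, 200.0])
([638.1, -319.4, 46.3, 22.3, -3.4], [321.0, 159.0])
([624.9, -205.0, 74.7, 26.8, 18.0], [280.0, 164.0])
([843.3, -326.6, 124.9, 11.1, -67.4], [319.0, 90.0])
([905.6, 507.6, 214.8, 15.7, 84.2], [34.0, 79.0])
([1012.2, -128.0, 245.4, 18.3, 78.2], [249.0, 38.0])
([1049.0, 50.0, 84.6, 16.4, 78.9], [188.0, 29.0])
([1053.0, -350.6, 43.4, 23.0, -8.5], [322.0, 24.0])
([1057.2, -52.7, 158.0, 47.1, 88.5], [225.0, 25.0])
([1109.3, -458.8, 197.4, 10.1, -79.8], [356.0, 8.0])
([1111.6, 197.7, 312.0, 35.1, 78.7], [140.0, 11.0])
```

View pics/c0.png

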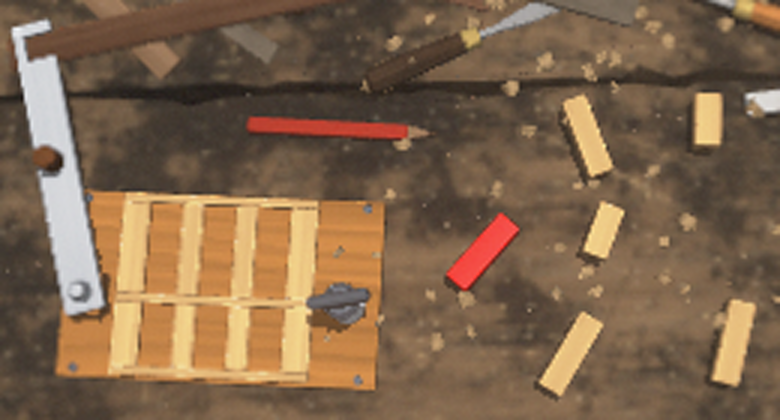

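View pics/w0.png

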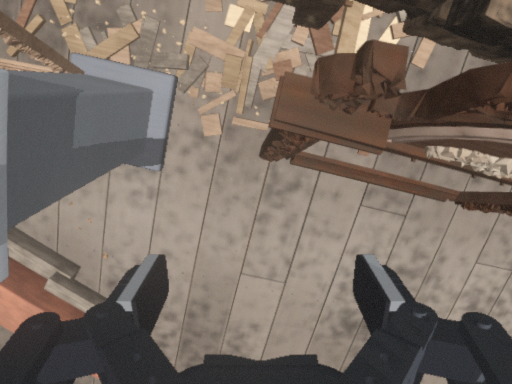

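```bash
python3 - <<'E'
from h import *
d=dict(np.load("pics/top0.npz")); s=dict(np.load("pics/scene0.npz")); w=dict(np.load("pics/w0.npz"))
f=lambda p:[p[0]/3+85,p[1]/3+120]
c=[f(p) for p in [(88,198),(368,210),(358,379),(72,366)]]
W=world(d,c,8); print("screws",np.round(W,1)); print("ctr",W.mean(0))
for a,b in [(0,1),(3,2),(0,3),(1,2)]: v=W[a]-W[b]; print(np.linalg.norm(v),np.degrees(np.arctan2(v[1],v[0])))
print("hinge",world(d,[f((79,291))],42),"knob",world(d,[f((45,158))],73),"nut",world(d,[f((340,298))],80), world(d,[f((308,303)),f((370,295))],80))
t,p,y,z,g,_=tool(); S=telemetry.observe(); R=Ro.from_quat(S["tool_rot"]).as_matrix()
cw=-w["R"].T@w["t"]; print("cam in tool",R.T@(cw-S["eef_pos"]),"cam axes in tool",np.round(R.T@w["R"].T,3).tolist(),w["mtx"].tolist(),w["dist"])
print(tool(),S["joint_pos"])
# two-ray for nut
def ray(d,px):
    q=cv2.undistortPoints(np.array([[px]],float),d["mtx"],d["dist"])[0,0]; v=d["R"].T@[*q,1]; return -d["R"].T@d["t"],v/np.linalg.norm(v)
crop(s,130,290,130,290,4,"c1")
E
```

```text
screws [[580.6 256.3   8. ]
 [562.2  -4.2   8. ]
 [408.2   6.3   8. ]
 [425.8 266.5   8. ]]
ctr [494.21438958 131.21851346   8.        ]
261.14337000831546 85.96850838137192
260.74083999408435 86.14034826301007
155.1474498437678 -3.7724849127223683
154.36414619242274 -3.9210149102015888
hinge [[490.06338807 249.92723844  42.        ]] knob [[604.48494406 273.24796103  73.        ]] nut [[474.12501779  12.94406468  80.        ]] [[470.57397842  40.09646216  80.        ]
 [476.01507133 -12.49560343  80.        ]]
cam in tool [   0.74043885  -80.48191221 -142.94093732] cam axes in tool [[1.0, 0.0, 0.002], [-0.001, 0.951, 0.31], [-0.002, -0.31, 0.951]] [[326.1531093962843, 0.0, 260.31719918135417], [0.0, 326.1531093962843, 193.3796520972511], [0.0, 0.0, 1.0]] [-0.07825885  0.          0.          0.          0.        ]
(0.15, array([ 118.6, -485.2,  230.6]), np.float64(-76.26), array([-0.   ,  0.002, -1.   ]), 85.4, array([-0.2, -0.9,  0.7])) [-1.33101743e+00  2.41271149e-01  4.01134745e-03  1.33520329e+00
 -3.02915338e-05  1.57077462e+00]
```

View pics/c1.png

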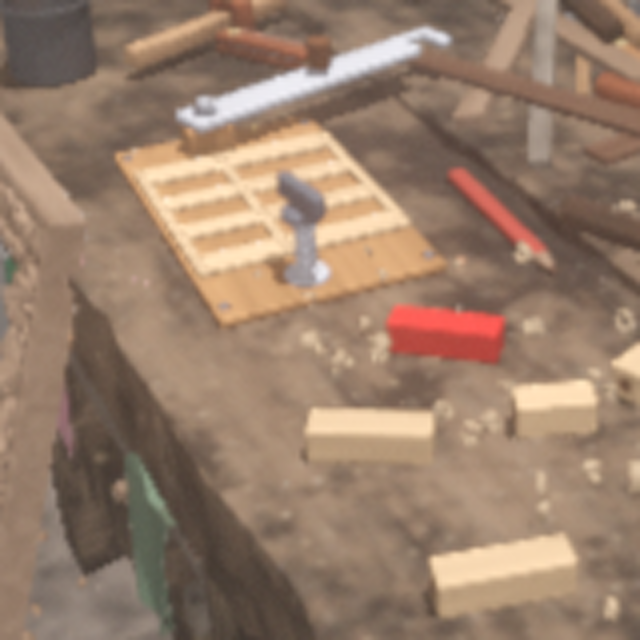

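```bash
python3 -m creep '[[[0,0,-0.177],[0,0,0],0.085],[[0,0,-0.177],[0,0,0],0.085],[[0,0,-0.177],[0,0,0],0.085],[[0,0,-0.177],[0,0,0],0.085],[[0,0,-0.177],[0,0,0],0.085],[[0,0,-0.177],[0,0,0],0.085],[[0,0,-0.177],[0,0,0],0.085],[[0,0,-0.177],[0,0,0],0.085],[[0,0,-0.177],[0,0,0],0.085],[[0,0,-0.177],[0,0,0],0.085],[[0,0,-0.177],[0,0,0],0.085],[[0,0,-0.177],[0,0,0],0.085],[[0,0,-0.177],[0,0,0],0.085],[[0,0,-0.177],[0,0,0],0.085],[[0,0,-0.177],[0,0,0],0.085],[[0,0,-0.177],[0,0,0],0.085]]' 60
python3 -m creep '[[[0,0,0],[0.046,0.023,0],0.085],[[0,0,0],[0.046,0.023,0],0.085],[[0,0,0],[0.046,0.023,0],0.085],[[0,0,0],[0.046,0.023,0],0.085],[[0,0,0],[0.046,0.023,0],0.085],[[0,0,0],[0.046,0.023,0],0.085],[[0,0,0],[0.046,0.023,0],0.085],[[0,0,0],[0.046,0.023,0],0.085],[[0,0,0],[0.046,0.023,0],0.085],[[0,0,0],[0.046,0.023,0],0.085],[[0,0,0],[0.046,0.023,0],0.085],[[0,0,0],[0.046,0.023,0],0.085],[[0,0,0],[0.046,0.023,0],0.085],[[0,0,0],[0.046,0.023,0],0.085],[[0,0,0],[0,0,0],0.085],[[0,0,0],[0,0,0],0.085]]'
python3 - <<'E'
from h import *
print(tool(),telemetry.observe()["joint_pos"])
w=get("wrist","w1"); cv2.imwrite("pics/w1b.png",cv2.resize(w["img"][...,::-1],None,fx=1.5,fy=1.5,interpolation=cv2.INTER_CUBIC))
E
```

```text
time_s: 2.15
eef_pos: [118.7, -485.4, 230.9]
tool_rot: [0.729, 0.684, 0.0, -0.0]
contact_force: [-0.7, 0.1, 0.5]
finger_gap: 84.7
time_s: 4.15
eef_pos: [484.2, 134.0, 230.7]
tool_rot: [0.731, 0.682, -0.001, -0.0]
contact_force: [-1.3, 0.0, 0.2]
finger_gap: 85.0
(4.15, array([484.2, 134. , 230.7]), np.float64(86.03), array([-0.002, -0.001, -1.   ]), 85.0, array([-1.3,  0. ,  0.2])) [ 2.70272621e-01  2.47252552e-01  1.20519940e-02  1.33761044e+00
 -3.38522329e-04  3.39601140e-01]
```

View pics/w1b.png

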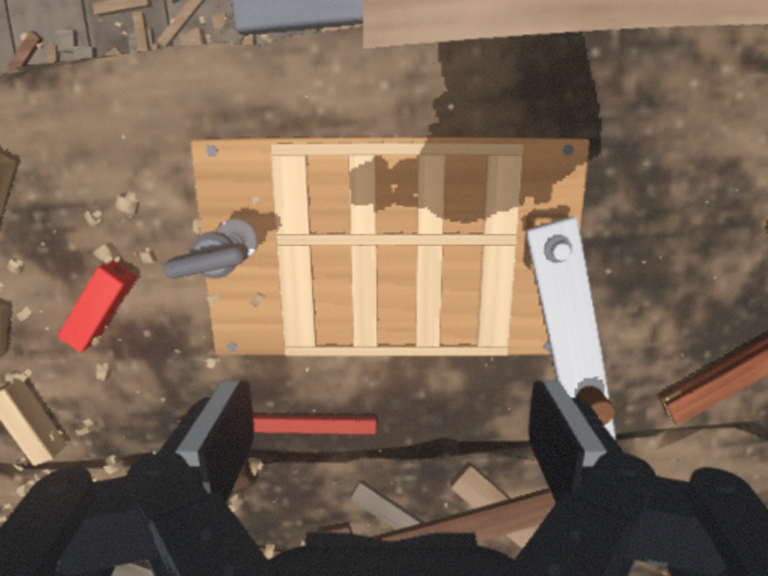

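```bash
python3 - <<'E'
from h import *
w=dict(np.load("pics/w1.npz")); f=lambda L:[[a/1.5,b/1.5] for a,b in L]
th=np.radians(-3.95)
E=np.array([[np.cos(th),np.sin(th)],[-np.sin(th),np.cos(th)]])
O=np.array([482,132])
def J(px,z): return np.round((world(w,f(px),z)[:,:2]-O)@E.T,1).tolist()
print("short row y",J([(a,195) for a in (308,350,376,418,444,487)],13))
print("long row y",J([(a,290) for a in (314,352,377,416,440,479)],13))
print("x bounds",J([(395,155),(395,235),(395,246),(395,347)],13))
print("frame ends",J([(278,240),(517,240)],13))
print("screws",J([(211,151),(568,150),(233,346)],8), "board",J([(191,140),(587,140),(217,355)],8))
print("hinge",J([(560,250)],48),"knob",world(w,f([(590,400)]),73),"stud base",J([(237,238)],8))
S=np.load("pics/scene0.npz");S=dict(S)
for z in(60,70,80): print(z,"nut wrist",np.round(world(w,f([(205,261)]),z)),"scene",np.round(world(S,[(205.5,179.3)],z)))
for z in(55,60,65,73,): print(z,"knobtop wrist",np.round(world(w,f([(598,411)]),z)),"scene",np.round(world(S,[(130+318/4,130+40/4)],z)))
E
```

```text
short row y [[-32.1, -59.7], [-32.0, -28.8], [-32.0, -9.8], [-32.0, 21.0], [-32.1, 40.0], [-32.3, 71.6]]
long row y [[41.1, -58.6], [41.1, -29.0], [41.1, -9.6], [41.0, 20.7], [41.0, 39.3], [41.0, 69.6]]
x bounds [[-60.5, 4.1], [-2.2, 4.2], [6.2, 4.3], [89.4, 4.5]]
frame ends [[1.5, -84.0], [1.3, 96.3]]
screws [[-64.2, -130.6], [-65.0, 130.4], [91.5, -129.1]] board [[-72.3, -144.8], [-72.3, 143.9], [99.8, -143.6]]
hinge [[0.6, 117.6]] knob [[595.0969959  267.24644902  73.        ]] stud base [[0.9, -116.9]]
60 nut wrist [[479.   9.  60.]] scene [[483.  34.  60.]]
70 nut wrist [[477.  13.  70.]] scene [[476.  17.  70.]]
80 nut wrist [[474.  17.  80.]] scene [[468.  -1.  80.]]
55 knobtop wrist [[617. 282.  55.]] scene [[623. 313.  55.]]
60 knobtop wrist [[613. 280.  60.]] scene [[618. 301.  60.]]
65 knobtop wrist [[610. 277.  65.]] scene [[614. 290.  65.]]
73 knobtop wrist [[605. 274.  73.]] scene [[606. 271.  73.]]
```

```bash
cat >> h.py <<'E'
def to(xy,yaw=None,z=None):
    t,p,y0,_,g,f=tool(); a=np.radians(y0); dx,dy=xy[0]-p[0],xy[1]-p[1]
    o=[round(np.cos(a)*dx+np.sin(a)*dy,1),round(np.sin(a)*dx-np.cos(a)*dy,1)]
    rz=None if yaw is None else round(float(-np.radians((yaw-y0+90)%180-90)),3)
    return "shift mm (before turn)",o,"dz tool",None if z is None else round(p[2]-z,1),"rz",rz
def look(near,lo=(12,60,120),hi=(30,170,255)):
    w=get("wrist"); cam=(-w["R"].T@w["t"])
    hsv=cv2.cvtColor(w["img"],cv2.COLOR_RGB2HSV); m=cv2.inRange(hsv,lo,hi); best=None
    for c in cv2.findContours(cv2.morphologyEx(m,cv2.MORPH_OPEN,np.ones((5,5))),cv2.RETR_EXTERNAL,cv2.CHAIN_APPROX_NONE)[0]:
        if cv2.contourArea(c)<300: continue
        k=world(w,[c[:,0].mean(0)],24)[0,:2]; D=np.hypot(*(k-near))
        if best is None or D<best[0]: best=(D,c)
    D,c=best; mk=np.zeros(m.shape,np.uint8); cv2.drawContours(mk,[c],-1,255,-1)
    v=hsv[...,2][mk>0]; t,_=cv2.threshold(v.reshape(-1,1),0,255,cv2.THRESH_OTSU)
    res=[]
    for mm,lab in((mk,"all"),(((mk>0)&(hsv[...,2]>t)).astype(np.uint8)*255,"bright")):
        c=max(cv2.findContours(cv2.morphologyEx(mm,cv2.MORPH_OPEN,np.ones((3,3))),cv2.RETR_EXTERNAL,cv2.CHAIN_APPROX_NONE)[0],key=cv2.contourArea)
        (cx,cy),(a,b),ang=cv2.minAreaRect(world(w,c[:,0],24)[:,:2].astype(np.float32))
        if a<b: a,b,ang=b,a,ang-90
        ang=(ang+90)%180-90
        print(lab,np.round([cx,cy,a,b,ang],1),"px",np.round(c[:,0].mean(0)),"v%.0f/%.0f t%.0f"%(np.percentile(v,10),np.percentile(v,90),t)); print("  ",to((cx,cy),ang+90))
    print("cam",np.round(cam),tool()); return w
E
python3 -m creep '[[[0,0,0],[-0.040,-0.0044,0.005],0.085],[[0,0,0],[-0.040,-0.0044,0.005],0.085],[[0,0,0],[-0.040,-0.0044,0.005],0.085],[[0,0,0],[-0.040,-0.0044,0.005],0.085],[[0,0,0],[-0.040,-0.0044,0.005],0.085],[[0,0,0],[-0.040,-0.0044,0.005],0.085],[[0,0,0],[-0.040,-0.0044,0.005],0.06],[[0,0,0],[-0.040,-0.0044,0.005],0.06],[[0,0,0.169],[0,0,0],0.06],[[0,0,0.169],[0,0,0],0.06],[[0,0,0.169],[0,0,0],0.06],[[0,0,0],[0,0,0],0.06],[[0,0,0],[0,0,0],0.06]]'
python3 - <<'E'
from h import *
w=look((426.6,-184.2)); cv2.imwrite("pics/w2.png",w["img"][...,::-1])
for b in blanks(get("top")): 
    if b[0][0]<700: print(b)
E
```

```text
time_s: 5.82
eef_pos: [426.8, -182.9, 191.6]
tool_rot: [0.879, 0.477, 0.0, 0.0]
contact_force: [-0.3, -0.1, -0.1]
finger_gap: 59.9
all [ 451.4 -213.   547.2  341.9   67.3] px [259. 174.] v128/224 t188
   ('shift mm (before turn)', [np.float64(-12.1), np.float64(37.0)], 'dz tool', None, 'rz', 1.392)
bright [481.7  26.9 169.6 110.8 -10. ] px [466.  85.] v128/224 t188
   ('shift mm (before turn)', [np.float64(205.6), np.float64(-68.3)], 'dz tool', None, 'rz', -0.402)
cam [ 361. -140.  335.] (5.875, array([ 427. , -182.7,  191.5]), np.float64(57.01), array([ 0., -0., -1.]), 60.2, array([0.2, 0.1, 0.3]))
([497.7, -447.0, 72.1, 22.8, 66.3], [371.0, 208.0])
([494.5, 134.1, 180.9, 165.0, 86.2], [156.0, 216.0])
([632.9, -202.1, 55.9, 25.9, 18.9], [279.0, 161.0])
([638.1, -319.4, 46.3, 22.3, -3.4], [321.0, 159.0])
```

View pics/w2.png

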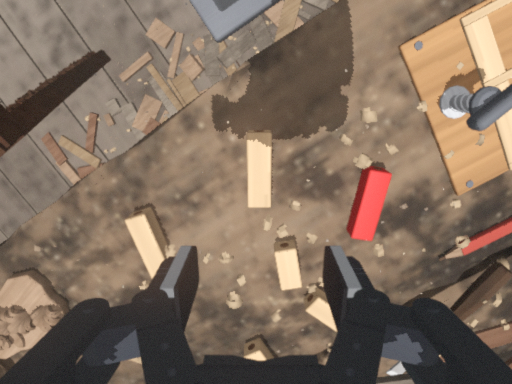

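```bash
sed -i 's/lo=(12,60,120),hi=(30,170,255)/lo=(14,50,165),hi=(30,150,255)/' h.py; python3 - <<'E'
from h import *
w=look((426.6,-184.2))
hsv=cv2.cvtColor(w["img"],cv2.COLOR_RGB2HSV)
print(hsv[128:214:4,258].tolist()); print(hsv[180,242:276:2].tolist())
E
```

```text
all [ 458.5 -214.3  162.   154.8  -49.1] px [250. 226.] v167/255 t211
   ('shift mm (before turn)', [np.float64(-9.6), np.float64(43.6)], 'dz tool', None, 'rz', 0.281)
bright [ 429.4 -186.6   68.2   22.8  -32.4] px [258. 174.] v167/255 t211
   ('shift mm (before turn)', [np.float64(-2.3), np.float64(4.1)], 'dz tool', None, 'rz', -0.01)
cam [ 362. -140.  334.] (5.975, array([ 427.2, -182.5,  191.4]), np.float64(57.0), array([ 0., -0., -1.]), 60.2, array([ 0.2, -0.4,  0.3]))
[[13, 84, 109], [16, 97, 134], [15, 92, 164], [16, 91, 166], [17, 71, 252], [17, 70, 253], [17, 70, 253], [17, 69, 254], [17, 71, 253], [17, 71, 253], [17, 70, 254], [17, 70, 254], [17, 71, 254], [17, 70, 254], [17, 70, 254], [17, 71, 254], [18, 70, 254], [17, 69, 254], [17, 71, 253], [17, 71, 253], [16, 74, 175], [15, 78, 164]]
[[14, 78, 153], [14, 77, 152], [15, 81, 174], [17, 72, 247], [18, 67, 255], [18, 68, 255], [17, 73, 253], [17, 72, 253], [17, 70, 254], [17, 68, 254], [18, 70, 254], [17, 69, 255], [17, 69, 255], [17, 71, 253], [17, 80, 216], [13, 88, 122], [13, 78, 141]]
```

```bash
sed -i 's/lo=(14,50,165)/lo=(14,45,205)/' h.py
python3 -m creep '[[[0,0,-0.01],[-0.0023,0.0007,0],0.05],[[0,0,0],[0,0,0.045],0.05],[[0,0,0],[0,0,0.045],0.05],[[0,0,0],[0,0,0.045],0.05],[[0,0,0],[0,0,0.033],0.05],[[0,0,0],[0,0,0.015],0.05],[[0,0,0],[0,0,0],0.05],[[0,0,0],[0,0,0],0.015],[[0,0,0],[0,0,0],0.015],[[0,0,0],[0,0,0],0.015],[[0,0,0],[0,0,0],0.015],[[0,0,0],[0,0,0],0.015],[[0,0,0],[0,0,0],0.015]]' 60
python3 - <<'E'
from h import *
print(tool())
E
```

```text
time_s: 7.6
eef_pos: [427.9, -185.3, 9.5]
tool_rot: [0.877, 0.481, 0.001, 0.001]
contact_force: [-0.4, 0.7, 6.7]
finger_gap: 22.6
(7.6, array([ 427.9, -185.3,    9.5]), np.float64(57.53), array([ 0.003, -0.001, -1.   ]), 22.6, array([-0.4,  0.7,  6.7]))
```

```bash

python3 -m creep '[[[0,0,0],[0,0,-0.03],0.015],[[0,0,0],[0,0,-0.05],0.015],[[0,0,0],[0,0,-0.05],0.015],[[0,0,-0.166],[0,0,0],0.015],[[0,0,-0.166],[0,0,0],0.015],[[0,0,-0.166],[0,0,0],0.015],[[0,0,0],[0.047,0.010,0],0.015],[[0,0,0],[0.047,0.010,0],0.015],[[0,0,0],[0.047,0.010,0],0.015],[[0,0,0],[0.047,0.010,0],0.015],[[0,0,0],[0.047,0.010,0],0.015],[[0,0,0],[0.047,0.010,0],0.015],[[0,0,0],[0.047,0.010,0],0.015],[[0,0,0],[0.047,0.010,0],0.015],[[0,0,0],[0,0,0],0.015],[[0,0,0],[0,0,0],0.015]]'
python3 - <<'E'
from h import *
print(tool(),to((533.5,183.9),86.05,17.5))
w=get("wrist","w3")
crop(w,100,420,60,384,2,"c3")
E
```

```text
time_s: 9.6
eef_pos: [531.8, 184.5, 137.8]
tool_rot: [0.731, 0.683, -0.001, -0.0]
contact_force: [-1.1, -0.1, -1.1]
finger_gap: 22.6
(9.6, array([531.8, 184.5, 137.8]), np.float64(86.09), array([-0.001, -0.001, -1.   ]), 22.6, array([-1.1, -0.1, -1.1])) ('shift mm (before turn)', [np.float64(-0.5), np.float64(1.7)], 'dz tool', np.float64(120.3), 'rz', 0.001)
```

View pics/c3.png

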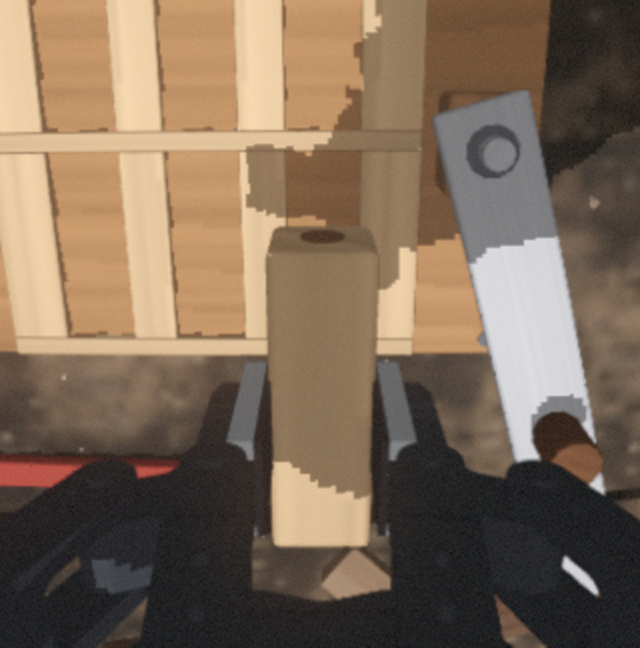

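```bash
python3 - <<'E'
from h import *
w=dict(np.load("pics/w3.npz"))
P=world(w,[(100+p[0]/2,60+p[1]/2) for p in [(322,255),(322,547),(268,400),(375,400)]],152.3); print(P, P[:2].mean(0), np.linalg.norm(P[0]-P[1]),np.linalg.norm(P[2]-P[3]))
# slot 1 long from this view
Q=world(w,[(100+p[0]/2,60+p[1]/2) for p in [(285,210),(362,210),(322,152),(322,338)]],13); print(Q)
E
```

```text
[[492.90275863 186.77297808 152.3       ]
 [567.59811112 181.76860514 152.3       ]
 [525.8435374  172.48726391 152.3       ]
 [527.41629165 196.30734791 152.3       ]] [530.25043488 184.27079161 152.3       ] 74.86280405828201 23.871949180997692
[[514.58389721 169.57875767  13.        ]
 [516.74634481 201.88081927  13.        ]
 [491.3493876  186.73161272  13.        ]
 [574.17644252 181.17611395  13.        ]]
```

```bash

python3 -m creep '[[[0,0,0],[0,0.0025,0.03],0.015],[[0,0,0],[0,0,0.045],0.015],[[0,0,0],[0,0,0.025],0.015],[[0,0,0],[0,0,0.01],0.015],[[0,0,0],[0,0,0.006],0.015],[[0,0,0],[0,0,0.003],0.015],[[0,0,0],[0,0,0],0.015],[[0,0,0],[0,0,0],0.015]]'
python3 -c "
from h import *
print(tool())"
```

```text
time_s: 10.65
eef_pos: [535.5, 184.9, 20.1]
tool_rot: [0.731, 0.682, 0.001, 0.0]
contact_force: [-0.4, -1.1, -0.7]
finger_gap: 22.1
(10.65, array([535.5, 184.9,  20.1]), np.float64(86.07), array([ 0.001,  0.   , -1.   ]), 22.1, array([-0.4, -1.1, -0.7]))
```

```bash

python3 -m creep '[[[0,0,0],[0,0,0.0025],0.015],[[0,0,0],[0,0,0],0.015],[[0,0,0],[0,0,0],0.034],[[0,0,0],[0,0,0],0.034],[[0,0,0],[0,0,0],0.034],[[0,0,0],[0,0,-0.01],0.034],[[0,0,0],[0,0,-0.035],0.034],[[0,0,0],[0,0,-0.045],0.05],[[0,0,0],[0,0,-0.05],0.05],[[0,0,0],[0,0,-0.03],0.05]]'
python3 - <<'E'
from h import *
w=get("wrist","w4"); crop(w,100,420,60,384,2,"c4")
E
python3 -m creep '[[[0,0,0],[-0.0445,0.0033,0],0.05],[[0,0,0],[-0.0445,0.0033,0],0.05],[[0,0,0],[-0.0445,0.0033,0],0.05],[[0,0,0],[-0.0445,0.0033,0],0.05],[[0,0,0],[-0.0445,0.0033,0],0.05],[[0,0,0],[-0.0445,0.0033,0],0.05],[[0,0,0],[-0.0445,0.0033,0],0.05],[[0,0,0],[-0.0445,0.0033,0],0.05],[[0,0,0],[-0.0445,0.0033,0],0.05],[[0,0,0.1625],[0,0,0],0.05],[[0,0,0.1625],[0,0,0],0.05],[[0,0,0],[0,0,0],0.05],[[0,0,0],[0,0,0],0.05]]'
python3 - <<'E'
from h import *
w=look((536,-217)); cv2.imwrite("pics/w5.png",w["img"][...,::-1])
E
```

```text
time_s: 11.9
eef_pos: [536.0, 185.0, 190.7]
tool_rot: [0.731, 0.682, 0.002, 0.001]
contact_force: [-0.2, 0.8, 0.0]
finger_gap: 50.1
time_s: 13.58
eef_pos: [537.0, -216.8, 187.0]
tool_rot: [0.831, 0.556, 0.0, 0.0]
contact_force: [0.4, 0.5, -0.7]
finger_gap: 50.0
all [ 536.7 -218.2   48.8   22.7  -22.4] px [260. 172.] v253/255 t241
   ('shift mm (before turn)', [np.float64(-1.5), np.float64(0.3)], 'dz tool', None, 'rz', -0.001)
bright [ 536.4 -218.6   46.8   21.7  -22.4] px [259. 172.] v253/255 t241
   ('shift mm (before turn)', [np.float64(-2.0), np.float64(0.2)], 'dz tool', None, 'rz', -0.002)
cam [ 465. -187.  330.] (13.625, array([ 537. , -216.7,  186.9]), np.float64(67.56), array([ 0., -0., -1.]), 49.9, array([ 0.4,  0.6, -0.1]))
```

View pics/c4.png

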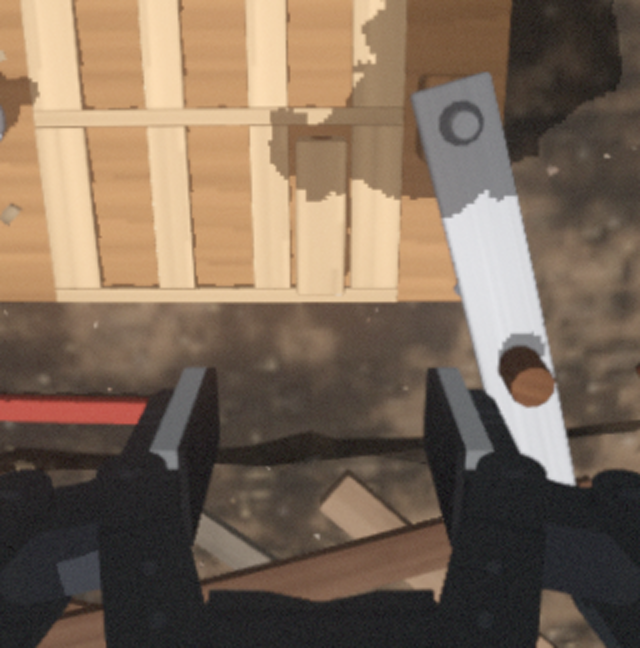

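```bash

python3 -m creep '[[[0,0,0],[-0.0015,0.0003,0.03],0.05],[[0,0,0],[0,0,0.05],0.05],[[0,0,0],[0,0,0.05],0.05],[[0,0,0],[0,0,0.033],0.05],[[0,0,0],[0,0,0.015],0.05],[[0,0,0],[0,0,0],0.05],[[0,0,0],[0,0,0],0.015],[[0,0,0],[0,0,0],0.015],[[0,0,0],[0,0,0],0.015],[[0,0,0],[0,0,0],0.015],[[0,0,0],[0,0,0],0.015],[[0,0,0],[0,0,0],0.015]]'
python3 -m creep '[[[0,0,0],[0,0,-0.03],0.015],[[0,0,0],[0,0,-0.05],0.015],[[0,0,0],[0,0,-0.05],0.015],[[0,0,-0.1615],[0,0,0],0.015],[[0,0,-0.1615],[0,0,0],0.015],[[0,0,0],[0.0446,-0.0122,0],0.015],[[0,0,0],[0.0446,-0.0122,0],0.015],[[0,0,0],[0.0446,-0.0122,0],0.015],[[0,0,0],[0.0446,-0.0122,0],0.015],[[0,0,0],[0.0446,-0.0122,0],0.015],[[0,0,0],[0.0446,-0.0122,0],0.015],[[0,0,0],[0.0446,-0.0122,0],0.015],[[0,0,0],[0.0446,-0.0122,0],0.015],[[0,0,0],[0.0446,-0.0122,0],0.015],[[0,0,0],[0,0,0],0.015],[[0,0,0],[0,0,0],0.015]]'
python3 - <<'E'
from h import *
print(tool(),to((454.5,189.6),86.05,18))
w=get("wrist","w6"); hsv=cv2.cvtColor(w["img"],cv2.COLOR_RGB2HSV)
crop(w,100,420,60,384,2,"c6")
E
```

```text
time_s: 15.12
eef_pos: [538.4, -219.1, 11.0]
tool_rot: [0.832, 0.555, 0.001, 0.002]
contact_force: [-1.3, -0.0, 5.7]
finger_gap: 22.5
time_s: 17.12
eef_pos: [455.5, 189.5, 139.0]
tool_rot: [0.732, 0.682, -0.0, 0.0]
contact_force: [0.2, 0.1, -1.2]
finger_gap: 22.7
(17.125, array([455.5, 189.5, 139. ]), np.float64(85.97), array([ 0., -0., -1.]), 22.7, array([ 0.2,  0.1, -1.2])) ('shift mm (before turn)', [np.float64(0.0), np.float64(-1.0)], 'dz tool', np.float64(121.0), 'rz', -0.001)
```

```bash

python3 -m creep '[[[0,0,0],[0,0.0005,0.03],0.015],[[0,0,0],[0,0,0.045],0.015],[[0,0,0],[0,0,0.025],0.015],[[0,0,0],[0,0,0.01],0.015],[[0,0,0],[0,0,0.006],0.015],[[0,0,0],[0,0,0.004],0.015],[[0,0,0],[0,0,0],0.015],[[0,0,0],[0,0,0],0.015]]'
python3 -c "
from h import *
print(tool())"
```

```text
time_s: 18.18
eef_pos: [456.6, 189.9, 19.5]
tool_rot: [0.732, 0.682, 0.001, 0.0]
contact_force: [-0.5, 0.5, -0.0]
finger_gap: 22.5
(18.175, array([456.6, 189.9,  19.5]), np.float64(85.95), array([ 0.001,  0.   , -1.   ]), 22.5, array([-0.5,  0.5, -0. ]))
```

View pics/c6.png

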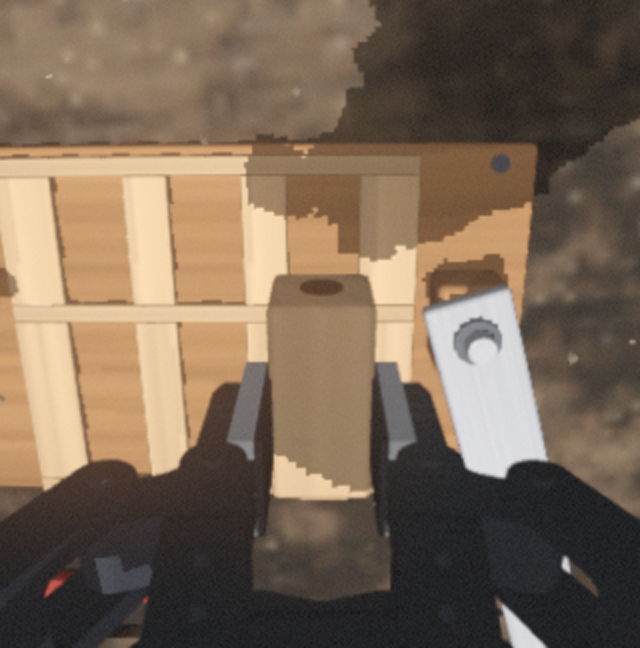

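```bash

python3 -m creep '[[[0,0,0],[0,0,0.0012],0.015],[[0,0,0],[0,0,0],0.034],[[0,0,0],[0,0,0],0.034],[[0,0,0],[0,0,0],0.034],[[0,0,0],[0,0,-0.01],0.034],[[0,0,0],[0,0,-0.035],0.034],[[0,0,0],[0,0,-0.05],0.05],[[0,0,0],[0,0,-0.05],0.05],[[0,0,0],[0,0,-0.025],0.05]]'
python3 - <<'E'
from h import *
w=get("wrist","w7")
E
python3 -m creep '[[[0,0,0],[-0.045,0.0197,0],0.05],[[0,0,0],[-0.045,0.0197,0],0.05],[[0,0,0],[-0.045,0.0197,0],0.05],[[0,0,0],[-0.045,0.0197,0],0.05],[[0,0,0],[-0.045,0.0197,0],0.05],[[0,0,0],[-0.045,0.0197,0],0.05],[[0,0,0],[-0.045,0.0197,0],0.05],[[0,0,0],[-0.045,0.0197,0],0.05],[[0,0,0],[-0.045,0.0197,0],0.05],[[0,0,0],[-0.045,0.0197,0],0.05],[[0,0,0],[-0.045,0.0197,0],0.05],[[0,0,0],[0,0,0],0.05],[[0,0,0],[0,0,0],0.05]]'
python3 - <<'E'
from h import *
w=look((638,-319)); np.savez("pics/w8.npz",**w); cv2.imwrite("pics/w8.png",w["img"][...,::-1])
E
```

```text
time_s: 19.3
eef_pos: [457.5, 190.2, 191.6]
tool_rot: [0.732, 0.682, 0.003, 0.001]
contact_force: [-0.2, 1.1, -0.6]
finger_gap: 50.1
time_s: 20.98
eef_pos: [636.8, -319.1, 186.8]
tool_rot: [0.732, 0.682, -0.0, -0.001]
contact_force: [-0.9, 0.0, 0.2]
finger_gap: 50.0
all [ 640.2 -320.4   44.    22.    -1.4] px [258. 179.] v255/255 t237
   ('shift mm (before turn)', [np.float64(-1.6), np.float64(3.4)], 'dz tool', None, 'rz', -0.046)
bright [ 640.7 -320.1   42.2   20.8   -4. ] px [258. 179.] v255/255 t237
   ('shift mm (before turn)', [np.float64(-1.3), np.float64(3.9)], 'dz tool', None, 'rz', 0.0)
cam [ 559. -314.  330.] (21.025, array([ 636.9, -318.5,  187.5]), np.float64(85.98), array([-0.001,  0.001, -1.   ]), 49.9, array([0.5, 0.9, 0.5]))
```

```bash

python3 -m creep '[[[0,0,-0.02],[-0.0015,0.0003,0.03],0.05],[[0,0,0],[0,0,0.05],0.05],[[0,0,0],[0,0,0.05],0.05],[[0,0,0],[0,0,0.033],0.05],[[0,0,0],[0,0,0.016],0.05],[[0,0,0],[0,0,0],0.05],[[0,0,0],[0,0,0],0.015],[[0,0,0],[0,0,0],0.015],[[0,0,0],[0,0,0],0.015],[[0,0,0],[0,0,0],0.015],[[0,0,0],[0,0,0],0.015],[[0,0,0],[0,0,0],0.015]]'
python3 - <<'E'
from h import *
print(tool())
w=dict(np.load("pics/w7.npz")); v=dict(np.load("pics/w8.npz"))
a=w["img"][60:384,100:420]; b=v["img"][60:384,100:420]
cv2.imwrite("pics/c8.png",cv2.resize(np.hstack([a,b])[...,::-1],None,fx=1.25,fy=1.25))
E
```

```text
time_s: 22.52
eef_pos: [639.2, -321.7, 11.5]
tool_rot: [0.725, 0.689, 0.001, 0.002]
contact_force: [0.2, 1.3, 6.9]
finger_gap: 22.1
(22.525, array([ 639.2, -321.7,   11.5]), np.float64(87.09), array([ 0.005, -0.002, -1.   ]), 22.1, array([0.2, 1.3, 6.9]))
```

View pics/c8.png

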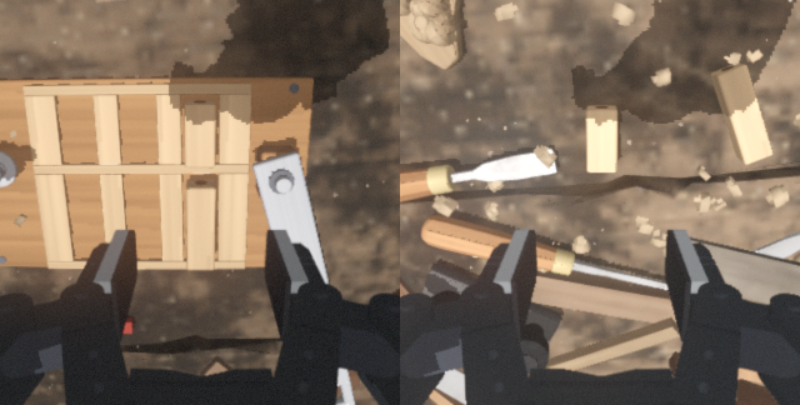

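```bash

python3 -m creep '[[[0,0,0],[0,0,-0.03],0.015],[[0,0,0],[0,0,-0.05],0.015],[[0,0,0.018],[0,0,-0.05],0.015],[[0,0,0],[0.0407,-0.0198,0],0.015],[[0,0,0],[0.0407,-0.0198,0],0.015],[[0,0,0],[0.0407,-0.0198,0],0.015],[[0,0,0],[0.0407,-0.0198,0],0.015],[[0,0,0],[0.0407,-0.0198,0],0.015],[[0,0,0],[0.0407,-0.0198,0],0.015],[[0,0,0],[0.0407,-0.0198,0],0.015],[[0,0,0],[0.0407,-0.0198,0],0.015],[[0,0,0],[0.0407,-0.0198,0],0.015],[[0,0,0],[0.0407,-0.0198,0],0.015],[[0,0,0],[0.0407,-0.0198,0],0.015],[[0,0,0],[0,0,0],0.015],[[0,0,0],[0,0,0],0.015]]'
python3 - <<'E'
from h import *
print(tool(),to((452.6,139.7),86.05,20))
for b in blanks(get("top","t1")):
    if b[0][0]<700: print(b)
E
```

```text
time_s: 24.52
eef_pos: [451.2, 140.5, 139.0]
tool_rot: [0.731, 0.683, 0.0, 0.0]
contact_force: [-0.0, -0.1, -0.2]
finger_gap: 22.2
(24.525, array([451.2, 140.5, 139. ]), np.float64(86.08), array([ 0.001, -0.   , -1.   ]), 22.2, array([-0. , -0.1, -0.2])) ('shift mm (before turn)', [np.float64(-0.7), np.float64(1.5)], 'dz tool', np.float64(119.0), 'rz', 0.001)
([433.7, -325.5, 75.6, 33.2, -16.5], [329.0, 233.0])
([497.4, -448.5, 75.5, 27.4, 70.9], [372.0, 208.0])
([494.7, 134.0, 181.0, 165.0, 86.2], [159.0, 207.0])
([545.4, -441.4, 50.9, 27.7, 36.4], [368.0, 191.0])
([624.8, -204.7, 74.6, 26.7, 17.3], [280.0, 164.0])
```

```bash

python3 -m creep '[[[0,0,0],[-0.0007,0.0005,0.03],0.015],[[0,0,0],[0,0,0.045],0.015],[[0,0,0],[0,0,0.025],0.015],[[0,0,0],[0,0,0.01],0.015],[[0,0,0],[0,0,0.006],0.015],[[0,0,0],[0,0,0.004],0.015],[[0,0,0],[0,0,0],0.015],[[0,0,0],[0,0,0.0005],0.015],[[0,0,0],[0,0,0],0.015],[[0,0,0],[0,0,0],0.034],[[0,0,0],[0,0,0],0.034],[[0,0,0],[0,0,0],0.034],[[0,0,0],[0,0,-0.01],0.034],[[0,0,0],[0,0,-0.035],0.034],[[0,0,0],[0,0,-0.05],0.05],[[0,0,0],[0,0,-0.05],0.05],[[0,0,0],[0,0,-0.025],0.05]]'
python3 -c "
from h import *
get('wrist','w9')"
python3 -m creep '[[[0,0,0],[-0.0415,0.0244,0],0.05],[[0,0,0],[-0.0415,0.0244,0],0.05],[[0,0,0],[-0.0415,0.0244,0],0.05],[[0,0,0],[-0.0415,0.0244,0],0.05],[[0,0,0],[-0.0415,0.0244,0],0.05],[[0,0,0],[-0.0415,0.0244,0],0.05],[[0,0,0],[-0.0415,0.0244,0],0.05],[[0,0,0],[-0.0415,0.0244,0],0.05],[[0,0,-0.185],[0,0,0],0.05],[[0,0,-0.185],[0,0,0],0.05],[[0,0,0],[0,0,0],0.05],[[0,0,0],[0,0,0],0.05]]'
python3 - <<'E'
from h import *
w=look((625,-205)); np.savez("pics/w10.npz",**w)
v=dict(np.load("pics/w9.npz"))
a=v["img"][60:384,100:420]; b=w["img"][60:384,100:420]
cv2.imwrite("pics/c10.png",cv2.resize(np.hstack([a,b])[...,::-1],None,fx=1.25,fy=1.25))
E
```

```text
time_s: 26.7
eef_pos: [452.7, 140.4, 191.9]
tool_rot: [0.731, 0.682, 0.002, 0.001]
contact_force: [0.4, -0.3, -0.5]
finger_gap: 50.0
time_s: 28.25
eef_pos: [623.2, -204.5, 188.0]
tool_rot: [0.594, 0.804, -0.0, -0.0]
contact_force: [-0.1, -0.4, 0.1]
finger_gap: 50.0
all [ 639.  -200.8   43.4   18.6   17.7] px [261. 189.] v255/255 t240
   ('shift mm (before turn)', [np.float64(-1.1), np.float64(16.2)], 'dz tool', None, 'rz', -0.009)
bright [ 639.1 -200.7   43.5   18.4   18.6] px [260. 189.] v255/255 t240
   ('shift mm (before turn)', [np.float64(-1.1), np.float64(16.3)], 'dz tool', None, 'rz', -0.024)
cam [ 548. -228.  331.] (28.3, array([ 623.2, -204.5,  188.1]), np.float64(107.16), array([-0.,  0., -1.]), 49.8, array([ 0.3, -0.2, -0.7]))
```

View pics/c10.png

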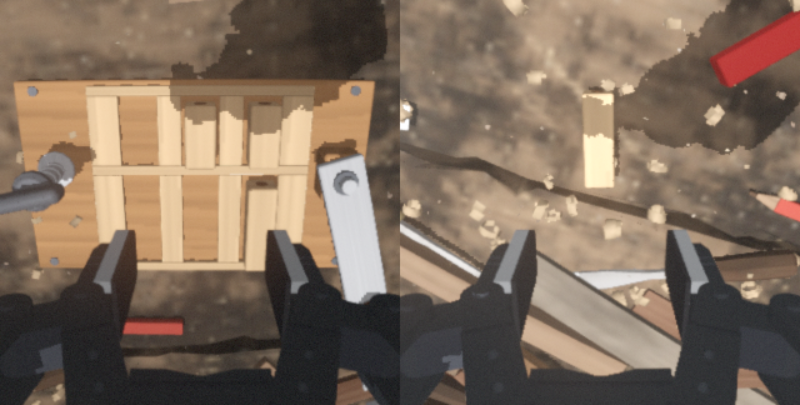

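```bash

python3 -m creep '[[[0,0,-0.01],[-0.0013,-0.0003,0.03],0.05],[[0,0,0],[0,0,0.05],0.05],[[0,0,0],[0,0,0.05],0.05],[[0,0,0],[0,0,0.033],0.05],[[0,0,0],[0,0,0.016],0.05],[[0,0,0],[0,0,0],0.05],[[0,0,0],[0,0,0],0.015],[[0,0,0],[0,0,0],0.015],[[0,0,0],[0,0,0],0.015],[[0,0,0],[0,0,0],0.015],[[0,0,0],[0,0,0],0.015],[[0,0,0],[0,0,0],0.015],[[0,0,0],[0,0,-0.03],0.015],[[0,0,0],[0,0,-0.05],0.015],[[0,0,0.19],[0,0,-0.05],0.015]]'
python3 -m creep '[[[0,0,0.187],[0,0,-0.05],0.015]]'
python3 - <<'E'
from h import *
print(tool(),to((531.3,134.3),86.05,20))
E
```

```text
time_s: 28.42
eef_pos: [620.2, -203.4, 233.0]
tool_rot: [0.668, 0.744, -0.002, -0.006]
contact_force: [1.7, 0.9, 1.1]
finger_gap: 33.0
(28.425, array([ 620.2, -203.4,  233. ]), np.float64(96.18), array([-0.012,  0.004, -1.   ]), 33.0, array([1.7, 0.9, 1.1])) ('shift mm (before turn)', [np.float64(345.3), np.float64(-52.0)], 'dz tool', np.float64(213.0), 'rz', 0.177)out of range: row 15 has 0.19, outside -0.188 to 0.188
```

```bash

python3 -m creep '[[[0,0,-0.187],[0,0,0],0.05],[[0,0,0],[0,0,0.05],0.05],[[0,0,0],[0,0,0],0.05],[[0,0,0],[0,0,0],0.05]]'
python3 - <<'E'
from h import *
look((625,-205))
E
```

```text
time_s: 28.92
eef_pos: [623.8, -204.7, 189.3]
tool_rot: [0.593, 0.805, 0.0, 0.0]
contact_force: [-0.5, -1.0, 0.0]
finger_gap: 49.7
all [ 639.5 -202.    43.7   24.2   18.3] px [260. 188.] v253/255 t239
   ('shift mm (before turn)', [np.float64(-1.6), np.float64(15.4)], 'dz tool', None, 'rz', -0.018)
bright [ 639.7 -202.5   43.5   21.4   17.8] px [259. 187.] v253/255 t239
   ('shift mm (before turn)', [np.float64(-2.2), np.float64(15.3)], 'dz tool', None, 'rz', -0.01)
cam [ 549. -229.  332.] (28.975, array([ 624.4, -205. ,  190.3]), np.float64(107.24), array([ 0.003, -0.001, -1.   ]), 49.9, array([0.2, 0.7, 1.1]))
```

```bash

python3 -m creep '[[[0,0,-0.012],[-0.0016,-0.001,0.03],0.05],[[0,0,0],[0,0,0.05],0.05],[[0,0,0],[0,0,0.05],0.05],[[0,0,0],[0,0,0.033],0.05],[[0,0,0],[0,0,0.017],0.05],[[0,0,0],[0,0,0],0.05],[[0,0,0],[0,0,0],0.015],[[0,0,0],[0,0,0],0.015],[[0,0,0],[0,0,0],0.015],[[0,0,0],[0,0,0],0.015],[[0,0,0],[0,0,0],0.015],[[0,0,0],[0,0,0],0.015]]'
python3 -m creep '[[[0,0,0],[0,0,-0.03],0.015],[[0,0,0],[0,0,-0.05],0.015],[[0,0,0],[0,0,-0.05],0.015],[[0,0,0.186],[0,0,0],0.015],[[0,0,0.186],[0,0,0],0.015],[[0,0,0],[0,0,0],0.015],[[0,0,0],[0,0,0],0.015]]'
python3 - <<'E'
from h import *
print(tool(),to((531.3,134.3),86.05,20))
E
```

```text
time_s: 30.48
eef_pos: [624.8, -207.2, 10.9]
tool_rot: [0.588, 0.809, 0.001, 0.002]
contact_force: [-1.1, -1.4, 7.4]
finger_gap: 22.3
time_s: 31.35
eef_pos: [622.7, -206.5, 138.1]
tool_rot: [0.727, 0.687, -0.0, -0.0]
contact_force: [0.0, -0.6, -1.2]
finger_gap: 22.4
(31.35, array([ 622.7, -206.5,  138.1]), np.float64(86.78), array([-0.,  0., -1.]), 22.4, array([ 0. , -0.6, -1.2])) ('shift mm (before turn)', [np.float64(335.1), np.float64(-110.4)], 'dz tool', np.float64(118.1), 'rz', 0.013)
```

```bash

python3 -m creep '[[[0,0,0.013],[0,0,0],0.015],[[0,0,0],[0.0417,-0.01435,0],0.015],[[0,0,0],[0.0417,-0.01435,0],0.015],[[0,0,0],[0.0417,-0.01435,0],0.015],[[0,0,0],[0.0417,-0.01435,0],0.015],[[0,0,0],[0.0417,-0.01435,0],0.015],[[0,0,0],[0.0417,-0.01435,0],0.015],[[0,0,0],[0.0417,-0.01435,0],0.015],[[0,0,0],[0.0417,-0.01435,0],0.015],[[0,0,0],[0,0,0],0.015],[[0,0,0],[0,0,0],0.015]]'
python3 - <<'E'
from h import *
print(tool(),to((531,134.3),86.05,20))
E
```

```text
time_s: 32.72
eef_pos: [532.3, 134.3, 138.1]
tool_rot: [0.732, 0.682, -0.0, 0.0]
contact_force: [0.4, 0.3, -1.4]
finger_gap: 22.5
(32.725, array([532.3, 134.3, 138.1]), np.float64(85.93), array([ 0., -0., -1.]), 22.5, array([ 0.4,  0.3, -1.4])) ('shift mm (before turn)', [np.float64(-0.1), np.float64(-1.3)], 'dz tool', np.float64(118.1), 'rz', -0.002)
```

```bash

python3 -m creep '[[[0,0,-0.002],[0,-0.002,0.03],0.015],[[0,0,0],[0,0,0.045],0.015],[[0,0,0],[0,0,0.024],0.015],[[0,0,0],[0,0,0.01],0.015],[[0,0,0],[0,0,0.006],0.015],[[0,0,0],[0,0,0.0035],0.015],[[0,0,0],[0,0,0],0.015],[[0,0,0],[0,0,0.0005],0.015],[[0,0,0],[0,0,0],0.015],[[0,0,0],[0,0,0],0.034],[[0,0,0],[0,0,0],0.034],[[0,0,0],[0,0,0],0.034],[[0,0,0],[0,0,-0.01],0.034],[[0,0,0],[0,0,-0.035],0.034],[[0,0,0],[0,0,-0.05],0.05],[[0,0,0],[0,0,-0.05],0.05],[[0,0,0],[0,0,-0.025],0.05]]'
python3 -c "
from h import *
get('wrist','w11')"
python3 -m creep '[[[0,0,0],[-0.0466,-0.0065,0],0.05],[[0,0,0],[-0.0466,-0.0065,0],0.05],[[0,0,0],[-0.0466,-0.0065,0],0.05],[[0,0,0],[-0.0466,-0.0065,0],0.05],[[0,0,0],[-0.0466,-0.0065,0],0.05],[[0,0,0],[-0.0466,-0.0065,0],0.05],[[0,0,0],[-0.0466,-0.0065,0],0.05],[[0,0,0],[-0.0466,-0.0065,0],0.05],[[0,0,0],[-0.0466,-0.0065,0],0.05],[[0,0,0],[-0.0466,-0.0065,0],0.05],[[0,0,0.113],[0,0,0],0.05],[[0,0,0],[0,0,0],0.05],[[0,0,0],[0,0,0],0.05]]'
python3 - <<'E'
from h import *
w=look((432,-326)); np.savez("pics/w12.npz",**w)
v=dict(np.load("pics/w11.npz"))
a=v["img"][60:384,100:420]; b=w["img"][60:384,100:420]
cv2.imwrite("pics/c12.png",cv2.resize(np.hstack([a,b])[...,::-1],None,fx=1.25,fy=1.25))
E
```

```text
time_s: 34.85
eef_pos: [531.7, 135.0, 193.4]
tool_rot: [0.731, 0.682, 0.003, 0.001]
contact_force: [0.3, -0.6, 0.1]
finger_gap: 50.1
time_s: 36.52
eef_pos: [432.9, -325.2, 189.1]
tool_rot: [0.768, 0.64, -0.0, -0.0]
contact_force: [-0.4, 0.7, -0.8]
finger_gap: 50.2
all [ 440.9 -329.9   59.3   29.8  -16.1] px [256. 180.] v237/255 t239
   ('shift mm (before turn)', [np.float64(-3.3), np.float64(8.7)], 'dz tool', None, 'rz', 0.101)
bright [ 439.8 -333.1   59.    22.1  -16.2] px [255. 179.] v237/255 t239
   ('shift mm (before turn)', [np.float64(-6.6), np.float64(8.1)], 'dz tool', None, 'rz', 0.102)
cam [ 356. -312.  332.] (36.575, array([ 433. , -325.1,  189.2]), np.float64(79.65), array([-0.,  0., -1.]), 49.8, array([-0.8,  0.9,  0.2]))
```

View pics/c12.png

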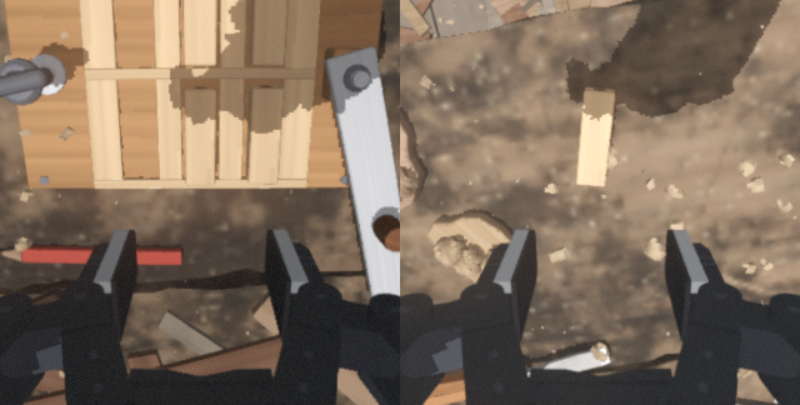

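```bash
python3 - <<'E'
from h import *
w=dict(np.load("pics/w12.npz")); V=cv2.cvtColor(w["img"],cv2.COLOR_RGB2HSV)[...,2]
t,p,y,_,_,_=tool(); a=np.radians(y)
for r in range(130,214,6):
    row=V[r,230:285]; 
    i=np.where(row>245)[0]; j=np.where(row>205)[0]
    o=""
    if len(i)>3:
        q=world(w,[(230+i[0]-.5,r),(230+i[-1]+.5,r)],24)[:,:2]-p[:2]
        o=np.round(np.c_[np.cos(a)*q[:,0]+np.sin(a)*q[:,1],np.sin(a)*q[:,0]-np.cos(a)*q[:,1]],1).tolist()
    print(r,230+i[[0,-1]] if len(i) else "",230+j[[0,-1]] if len(j) else "",o)
E
```

```text
130   
136   
142   
148   
154 [246 268] [246 269] [[-15.2, -17.4], [6.8, -17.4]]
160 [246 267] [245 268] [[-15.3, -11.5], [5.9, -11.5]]
166 [245 267] [245 267] [[-16.3, -5.6], [5.9, -5.6]]
172 [244 266] [244 266] [[-17.4, 0.4], [5.0, 0.4]]
178 [244 265] [243 266] [[-17.5, 6.5], [4.1, 6.5]]
184 [243 265] [243 270] [[-18.5, 12.6], [4.1, 12.6]]
190 [243 264] [242 273] [[-18.6, 18.8], [3.2, 18.8]]
196 [242 263] [242 264] [[-19.7, 25.1], [2.2, 25.0]]
202 [242 263] [241 264] [[-19.9, 31.4], [2.2, 31.4]]
208 [261 262] [252 263]
```

```bash

python3 -m creep '[[[0,0,0],[-0.0058,-0.0009,0.03],0.05],[[0,0,0.097],[0,0,0.05],0.05],[[0,0,0],[0,0,0.05],0.05],[[0,0,0],[0,0,0.033],0.05],[[0,0,0],[0,0,0.016],0.05],[[0,0,0],[0,0,0],0.05],[[0,0,0],[0,0,0],0.015],[[0,0,0],[0,0,0],0.015],[[0,0,0],[0,0,0],0.015],[[0,0,0],[0,0,0],0.015],[[0,0,0],[0,0,0],0.015],[[0,0,0],[0,0,0],0.015]]'
python3 -m creep '[[[0,0,0],[0,0,-0.03],0.015],[[0,0,0],[0,0,-0.05],0.015],[[0,0,0],[0,0,-0.05],0.015],[[0,0,-0.103],[0,0,0],0.015],[[0,0,-0.103],[0,0,0],0.015],[[0,0,0],[0,0,0],0.015],[[0,0,0],[0,0,0],0.015]]'
python3 - <<'E'
from h import *
print(tool(),to((527.7,84.8),86.05,20))
E
```

```text
time_s: 38.08
eef_pos: [432.4, -332.3, 12.1]
tool_rot: [0.799, 0.602, 0.001, 0.002]
contact_force: [0.1, 0.6, 5.4]
finger_gap: 22.4
time_s: 38.95
eef_pos: [430.8, -331.2, 140.1]
tool_rot: [0.733, 0.68, -0.0, -0.0]
contact_force: [0.2, 0.4, -0.5]
finger_gap: 22.3
(38.95, array([ 430.8, -331.2,  140.1]), np.float64(85.68), array([-0.,  0., -1.]), 22.3, array([ 0.2,  0.4, -0.5])) ('shift mm (before turn)', [np.float64(422.1), np.float64(65.3)], 'dz tool', np.float64(120.1), 'rz', -0.006)
```

```bash

python3 -m creep '[[[0,0,0],[0.0469,0.0073,0],0.015],[[0,0,0],[0.0469,0.0073,0],0.015],[[0,0,0],[0.0469,0.0073,0],0.015],[[0,0,0],[0.0469,0.0073,0],0.015],[[0,0,0],[0.0469,0.0073,0],0.015],[[0,0,0],[0.0469,0.0073,0],0.015],[[0,0,0],[0.0469,0.0073,0],0.015],[[0,0,0],[0.0469,0.0073,0],0.015],[[0,0,0],[0.0469,0.0073,0],0.015],[[0,0,-0.006],[0,0,0],0.015],[[0,0,0],[0,0,0],0.015]]'
python3 - <<'E'
from h import *
print(tool(),to((527.7,84.8),86.05,20))
w=get("wrist","w13")
E
```

```text
time_s: 40.33
eef_pos: [527.2, 84.7, 139.8]
tool_rot: [0.731, 0.683, -0.001, -0.0]
contact_force: [0.6, -0.9, -0.7]
finger_gap: 22.0
(40.325, array([527.2,  84.7, 139.8]), np.float64(86.12), array([-0.001, -0.001, -1.   ]), 22.0, array([ 0.6, -0.9, -0.7])) ('shift mm (before turn)', [np.float64(0.1), np.float64(0.5)], 'dz tool', np.float64(119.8), 'rz', 0.001)
```

```bash

python3 -m creep '[[[0,0,0],[0,-0.0004,0.03],0.015],[[0,0,0],[0,0,0.045],0.015],[[0,0,0],[0,0,0.025],0.015],[[0,0,0],[0,0,0.01],0.015],[[0,0,0],[0,0,0.006],0.015],[[0,0,0],[0,0,0.003],0.015],[[0,0,0],[0,0,0],0.015],[[0,0,0],[0,0,0.0005],0.015],[[0,0,0],[0,0,0],0.015],[[0,0,0],[0,0,0],0.034],[[0,0,0],[0,0,0],0.034],[[0,0,0],[0,0,0],0.034],[[0,0,0],[0,0,-0.01],0.034],[[0,0,0],[0,0,-0.035],0.034],[[0,0,0],[0,0,-0.05],0.05],[[0,0,0],[0,0,-0.06],0.05],[[0,0,0],[0,-0.02,-0.06],0.05],[[0,0,0],[0.05,-0.04,0],0.05],[[0,0,0],[0,0,0],0.05],[[0,0,0],[0,0,0],0.05]]'
python3 - <<'E'
from h import *
print(tool())
w=get("wrist","w14"); cv2.imwrite("pics/w14b.png",cv2.resize(w["img"][...,::-1],None,fx=1.5,fy=1.5,interpolation=cv2.INTER_CUBIC))
E
```

```text
time_s: 42.88
eef_pos: [471.8, 137.6, 235.3]
tool_rot: [0.73, 0.683, 0.0, 0.0]
contact_force: [0.5, 0.3, -0.0]
finger_gap: 50.0
(42.875, array([471.8, 137.6, 235.3]), np.float64(86.17), array([ 0.001, -0.   , -1.   ]), 50.0, array([ 0.5,  0.3, -0. ]))
```

View pics/w14b.png

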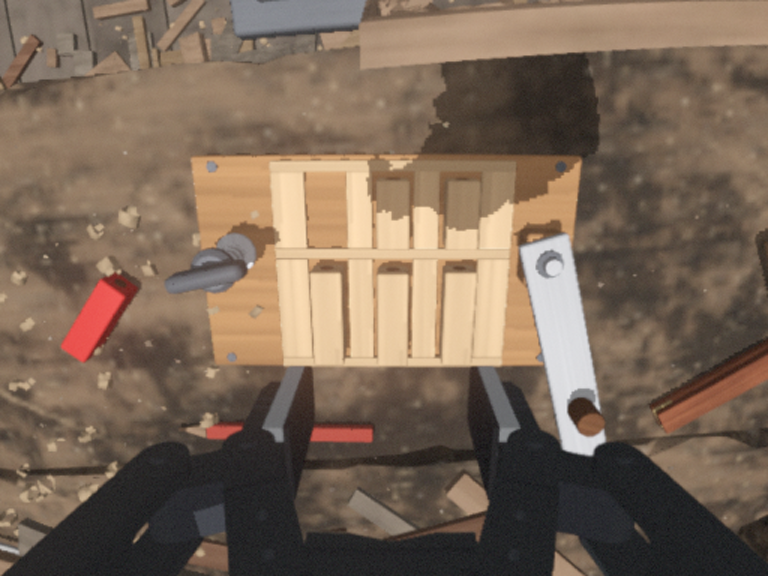

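```bash
python3 - <<'E'
from h import *
w=dict(np.load("pics/w14.npz")); f=lambda L:[[a/1.5,b/1.5] for a,b in L]
t=dict(np.load("pics/t1.npz"))
K=world(w,f([(592,424)]),73)[0]; H=world(w,f([(552,265)]),48)[0]
print("knob",K,"hinge",H,np.hypot(*(K-H)[:2]),np.degrees(np.arctan2(K[1]-H[1],K[0]-H[0])))
# bar centerline edges on top z=42
L=world(w,f([(524,290),(571,285),(553,390),(588,380)]),42); print(np.round(L,1))
for z in (71,81): 
    q=world(w,f([(168,283),(246,271)]),z); v=q[1]-q[0]; print(z,np.round(q,1),np.hypot(*v[:2]),np.degrees(np.arctan2(v[1],v[0]))+3.95)
hsv=cv2.cvtColor(t["img"],cv2.COLOR_RGB2HSV)
E
```

```text
knob [606.44435961 276.4619786   73.        ] hinge [490.19873123 249.33165096  48.        ] 119.36959744888722 13.136989408489523
[[509.6 231.3  42. ]
 [508.  265.9  42. ]
 [594.  256.3  42. ]
 [587.2 283.7  42. ]]
71 [[479.1 -13.2  71. ]
 [474.4  41.2  71. ]] 54.61224191915512 98.8526061317326
81 [[476.3  -8.2  81. ]
 [471.8  44.5  81. ]] 52.83508204150177 98.85260613173254
```

```bash

python3 -m creep '[[[0,0,0],[0.0369,0.0313,0],0.05],[[0,0,0],[0.0369,0.0313,0],0.05],[[0,0,0],[0.0369,0.0313,0],0.05],[[0,0,0],[0.0369,0.0313,0],0.05],[[0,0,-0.148],[0,0,0],0.05],[[0,0,-0.148],[0,0,0],0.05],[[0,0,0],[0,0,0.05],0.05],[[0,0,0],[0,0,0.05],0.05],[[0,0,0],[0,0,0],0.05],[[0,0,0],[0,0,0],0.05]]' 25
python3 - <<'E'
from h import *
print(tool(),to((606.4,276.5),103.1,52),telemetry.observe()["joint_pos"].round(2))
w=get("wrist","w15"); print(pix(w,[[606.4,276.5,73],[606.4,276.5,47]]))
hsv=cv2.cvtColor(w["img"],cv2.COLOR_RGB2HSV); cx,cy=pix(w,[[606.4,276.5,73]])[0].astype(int)
for y in range(cy-40,cy+30,6): print(y,[tuple(hsv[y,x]) if 0 else "".join("%02x"%hsv[y,x,2]) for x in range(cx-40,cx+44,4)])
E
```

```text
time_s: 44.18
eef_pos: [608.1, 276.0, 136.2]
tool_rot: [0.622, 0.783, 0.001, 0.0]
contact_force: [-0.2, -0.2, 0.4]
finger_gap: 50.2
(44.175, array([608.1, 276. , 136.2]), np.float64(103.01), array([ 0.001,  0.001, -1.   ]), 50.2, array([-0.2, -0.2,  0.4])) ('shift mm (before turn)', [np.float64(0.9), np.float64(-1.5)], 'dz tool', np.float64(84.2), 'rz', -0.002) [ 0.43  0.62  0.35  1.29 -0.    0.2 ]
[[263.32996314 207.03146467]
 [263.09147589 194.85597989]]
167 ['5d', '5d', '63', '5c', '7d', '89', '8a', '88', '8c', '8c', '8e', '8b', '8a', '87', '8b', '88', '54', '51', '47', '46', '4d']
173 ['57', '59', '5d', '64', '7a', '8b', '88', '89', '8e', '8a', '8d', '8a', '8c', '87', '8a', '88', '54', '4e', '41', '41', '47']
179 ['56', '5a', '5d', '67', '7b', '89', '85', '89', '8d', '89', '8c', '8a', '8b', '86', '86', '86', '4d', '45', '42', '3e', '44']
185 ['5c', '5a', '5d', '6f', '75', '88', '86', '87', '73', '48', '48', '59', '88', '85', '89', '84', '42', '5b', '41', '46', '4a']
191 ['6a', '6b', '73', '7d', '7f', '87', '86', '44', '42', '42', '48', '49', '41', '67', '88', '83', '46', '62', '7
[... 232 characters left out ...]
c', 'd7', 'a3', '4f', '84', '80', '73', '66']
209 ['68', '70', '7f', '86', '9c', 'd8', '81', '53', '58', '56', '54', '52', '52', '52', 'd5', 'c9', '51', '82', '7f', '79', '75']
215 ['77', '7a', '80', '88', '9a', 'd7', 'd7', '7b', '5d', '53', '69', '65', '57', '90', 'd8', 'c4', '4d', '74', '71', '6a', '6a']
221 ['6d', '79', '79', '7d', '95', 'd7', 'da', 'd9', 'd4', '9f', '8e', 'b4', 'da', 'd6', 'd8', 'c1', '41', '5d', '60', '5d', '51']
227 ['80', '82', '7b', '78', '90', 'd7', 'd9', 'd7', 'dd', 'd9', 'da', 'd6', 'da', 'd9', 'db', 'bb', '42', '5b', '62', '5c', '58']
233 ['87', '87', '7d', '7f', '8f', 'd7', 'd9', 'd7', 'dd', 'd7', 'd9', 'd6', 'dc', 'd4', 'd8', 'b5', '3f', '5b', '5b', '58', '57']
```

```bash

python3 -m creep '[[[0,0,0],[0.0009,-0.002,0.03],0.05],[[0,0,0],[0,0,0.035],0.05],[[0,0,0],[0,0,0.018],0.05],[[0,0,0],[0,0,0],0.05],[[0,0,0],[0,0,0],0.01],[[0,0,0],[0,0,0],0.01],[[0,0,0],[0,0,0],0.01],[[0,0,0],[0,0,0],0.01],[[0,0,0],[0,0,0],0.01],[[0,0,0],[0,0,0],0.01]]' 25
python3 - <<'E'
from h import *
print(tool(),to((606.4,276.5),103.1,52))
E
```

```text
time_s: 45.48
eef_pos: [606.1, 277.4, 54.1]
tool_rot: [0.622, 0.783, 0.002, 0.001]
contact_force: [-0.6, -0.6, 6.8]
finger_gap: 20.6
(45.475, array([606.1, 277.4,  54.1]), np.float64(103.08), array([ 0.004,  0.002, -1.   ]), 20.6, array([-0.6, -0.6,  6.8])) ('shift mm (before turn)', [np.float64(-0.9), np.float64(0.1)], 'dz tool', np.float64(2.1), 'rz', -0.0)
```

```bash

python3 -m creep '[[[0,0,0.085],[0,0,0],0.01],[[0,0,0],[-0.0204,0,0],0.01],[[0,0,0.17],[0,0,0],0.01],[[0,0,0],[-0.0204,0,0],0.01],[[0,0,0.17],[0,0,0],0.01],[[0,0,0],[-0.0204,0,0],0.01],[[0,0,0.17],[0,0,0],0.01],[[0,0,0],[-0.0204,0,0],0.01],[[0,0,0.17],[0,0,0],0.01],[[0,0,0],[-0.0204,0,0],0.01],[[0,0,0.085],[0,0,0],0.01],[[0,0,0],[0,0,0],0.01]]'
python3 - <<'E'
from h import *
s=tool(); print(s); H=np.array([490.2,249.3]); v=s[1][:2]-H; print(np.hypot(*v),np.degrees(np.arctan2(v[1],v[0])))
E
```

```text
time_s: 46.98
eef_pos: [587.2, 177.9, 53.9]
tool_rot: [0.89, 0.457, 0.002, 0.002]
contact_force: [1.8, -4.2, 6.1]
finger_gap: 20.4
(46.975, array([587.2, 177.9,  53.9]), np.float64(54.33), array([ 0.005, -0.002, -1.   ]), 20.4, array([ 1.8, -4.2,  6.1]))
120.44484214776493 -36.35613325366298
```

```bash

python3 -m creep '[[[0,0,0.085],[0,0,0],0.01],[[0,0,0],[-0.0204,0,0],0.01],[[0,0,0.17],[0,0,0],0.01],[[0,0,0],[-0.0204,0,0],0.01],[[0,0,0.17],[0,0,0],0.01],[[0,0,0],[-0.0204,0,0],0.01],[[0,0,0.17],[0,0,0],0.01],[[0,0,0],[-0.0204,0,0],0.01],[[0,0,0.17],[0,0,0],0.01],[[0,0,0],[-0.0204,0,0],0.01],[[0,0,0.17],[0,0,0],0.01],[[0,0,0],[-0.010,0,0],0.01],[[0,0,0],[-0.006,0,0],0.01],[[0,0,0.085],[0,0,0],0.01],[[0,0,0],[0,0,0],0.01]]'
python3 - <<'E'
from h import *
s=tool(); print(s); H=np.array([490.2,249.3]); v=s[1][:2]-H; print(np.hypot(*v),np.degrees(np.arctan2(v[1],v[0])))
E
```

```text
time_s: 48.85
eef_pos: [483.8, 128.4, 53.4]
tool_rot: [0.999, -0.036, 0.001, 0.001]
contact_force: [-1.2, -4.5, 9.8]
finger_gap: 20.6
(48.85, array([483.8, 128.4,  53.4]), np.float64(-4.08), array([ 0.002, -0.002, -1.   ]), 20.6, array([-1.2, -4.5,  9.8]))
121.06927768843754 -93.03019885405291
```

Push on gently in −x until the stop shows in the force.

```bash

for i in 1 2; do python3 -m creep '[[[0,0,0],[-0.002,0,0],0.01],[[0,0,0],[-0.001,0,0],0.01],[[0,0,0],[0,0,0],0.01],[[0,0,0],[0,0,0],0.01]]'; done
python3 - <<'E'
from h import *
s=tool(); print(s); H=np.array([490.2,249.3]); v=s[1][:2]-H; print(np.hypot(*v),np.degrees(np.arctan2(v[1],v[0])))
E
```

```text
time_s: 49.35
eef_pos: [481.9, 128.5, 53.4]
tool_rot: [0.999, -0.036, 0.002, 0.001]
contact_force: [0.7, -5.4, 7.7]
finger_gap: 20.6
time_s: 49.85
eef_pos: [481.2, 128.6, 53.4]
tool_rot: [0.999, -0.036, 0.004, 0.001]
contact_force: [6.5, -5.2, 2.2]
finger_gap: 20.9
(49.85, array([481.2, 128.6,  53.4]), np.float64(-4.16), array([ 0.008, -0.003, -1.   ]), 20.9, array([ 6.5, -5.2,  2.2]))
121.03507756018503 -94.26437039792846
```

```bash

python3 -m creep '[[[0,0,0],[-0.002,0,0],0.01],[[0,0,0],[-0.002,0,0],0.01],[[0,0,0],[0,0,0],0.01],[[0,0,0],[0,0,0],0.01]]'
python3 -m creep '[[[0,0,0],[0.004,0,0],0.01],[[0,0,0],[0,0,0],0.01],[[0,0,0],[0,0,0],0.05],[[0,0,0],[0,0,0],0.05],[[0,0,0],[0,0,0],0.05],[[0,0,0],[0,0,-0.03],0.05],[[0,0,0],[0,0,-0.05],0.05],[[0,0,0],[0,0,-0.05],0.05],[[0,0,0],[0,0,-0.04],0.05],[[0,0,0],[0,0,0],0.05],[[0,0,0],[0,0,0],0.05]]'
python3 - <<'E'
from h import *
print(tool(),telemetry.observe()["joint_pos"].round(2)); t=get("top","t2"); w=get("wrist","w16"); sc=get("scene","s2")
a=cv2.resize(t["img"][150:260,85:245],None,fx=2.5,fy=2.5); b=cv2.resize(w["img"],(400,300)); c=cv2.resize(sc["img"][130:230,150:250],(275,275),interpolation=cv2.INTER_CUBIC)
im=np.zeros((600,800,3),np.uint8); im[:275,:400]=a; im[:275,400:675]=c; im[280:580,:400]=b
u=cv2.resize(w["img"][0:200,200:456],(400,312))
im[280:592,400:]=u
cv2.imwrite("pics/m16.png",im[...,::-1])
E
```

```text
time_s: 50.35
eef_pos: [481.1, 128.6, 53.5]
tool_rot: [0.999, -0.037, 0.007, 0.002]
contact_force: [16.1, -6.3, -7.2]
finger_gap: 21.0
time_s: 51.72
eef_pos: [476.8, 130.2, 221.1]
tool_rot: [0.999, -0.035, -0.001, 0.0]
contact_force: [0.6, -0.8, -0.4]
finger_gap: 49.9
(51.725, array([476.8, 130.2, 221.1]), np.float64(-4.04), array([-0.001, -0.   , -1.   ]), 49.9, array([ 0.6, -0.8, -0.4])) [ 0.27  0.24 -0.03  1.31  0.    1.91]
```

View pics/m16.png

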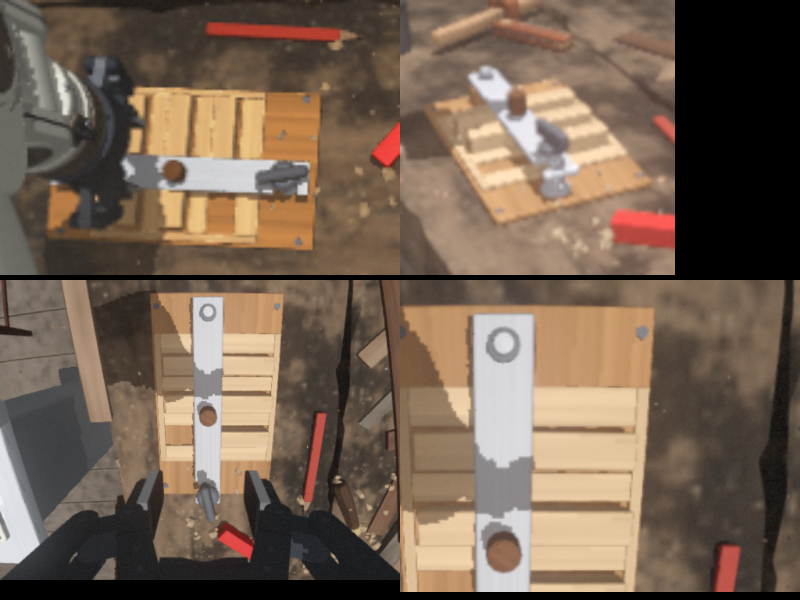

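```bash

python3 -m creep '[[[0,0,0],[0.0023,0.0382,0.01],0.05],[[0,0,0],[0.0023,0.0382,0.01],0.05],[[0,0,0],[0.0023,0.0382,0.01],0.05],[[0,0,-0.156],[0,0,0],0.05],[[0,0,0],[0,0,0],0.05],[[0,0,0],[0,0,0],0.05]]'
python3 - <<'E'
from h import *
print(tool(),to((475.5,15.5),4.9,66))
w=get("wrist","w17"); print(pix(w,[[475.5,15.5,72],[475.5,15.5,82],[475.5,15.5,42]]))
crop(w,180,340,60,220,5,"c17")
E
```

```text
time_s: 52.62
eef_pos: [476.0, 15.7, 191.4]
tool_rot: [0.999, 0.042, -0.001, -0.0]
contact_force: [-0.2, -0.4, -0.4]
finger_gap: 49.8
(52.625, array([476. ,  15.7, 191.4]), np.float64(4.78), array([-0.001,  0.   , -1.   ]), 49.8, array([-0.2, -0.4, -0.4])) ('shift mm (before turn)', [np.float64(-0.5), np.float64(0.2)], 'dz tool', np.float64(125.4), 'rz', -0.002)
[[258.49507165 185.33611612]
 [258.42037805 188.89346115]
 [258.6911201  176.00754099]]
```

View pics/c17.png

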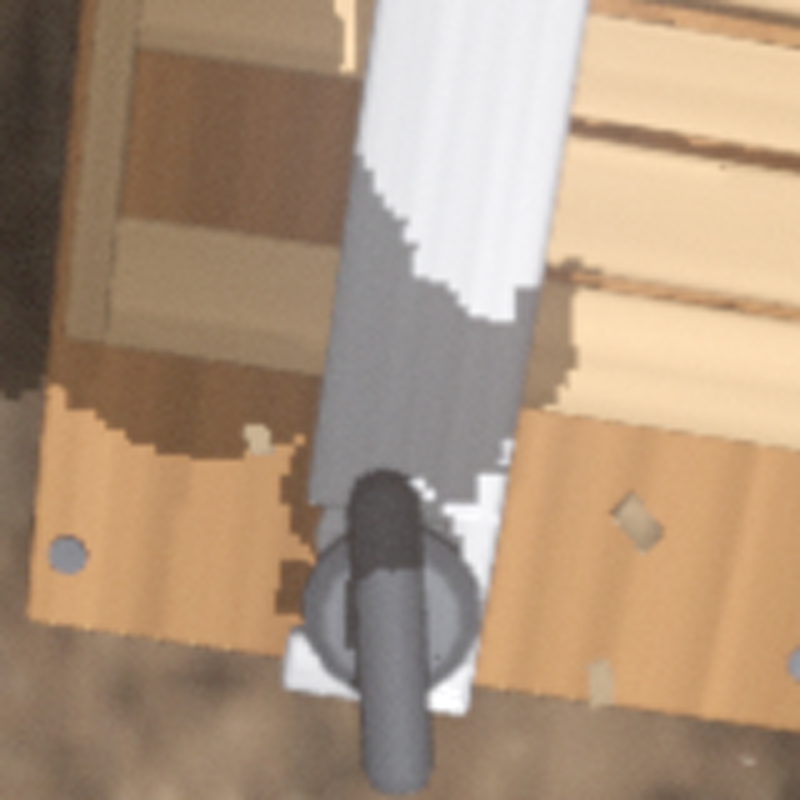

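```bash

python3 -m creep '[[[0,0,-0.034],[-0.0003,-0.001,0.03],0.04],[[0,0,0],[0,0,0.05],0.04],[[0,0,0],[0,0,0.025],0.04],[[0,0,0],[0,0,0.019],0.04],[[0,0,0],[0,0,0],0.04],[[0,0,0],[0,0,0],0.002],[[0,0,0],[0,0,0],0.002],[[0,0,0],[0,0,0],0.002],[[0,0,0],[0,0,0],0.002],[[0,0,0],[0,0,0],0.002],[[0,0,0],[0,0,0],0.002],[[0,0,0],[0,0,0],0.002]]' 50
python3 - <<'E'
from h import *
print(tool(),to((475.5,15.5),6.7,66))
E
```

```text
time_s: 54.18
eef_pos: [473.8, 16.5, 68.7]
tool_rot: [0.998, 0.059, -0.002, -0.0]
contact_force: [-6.4, -0.5, 3.9]
finger_gap: 10.3
(54.175, array([473.8,  16.5,  68.7]), np.float64(6.82), array([-0.003,  0.   , -1.   ]), 10.3, array([-6.4, -0.5,  3.9])) ('shift mm (before turn)', [np.float64(1.6), np.float64(1.2)], 'dz tool', np.float64(2.7), 'rz', 0.002)
```

```bash

python3 -m creep '[[[0,0,0],[-0.0017,0,0],0.002],[[0,0,-0.166],[0,0,0],0.002],[[0,0,-0.166],[0,0,0],0.002],[[0,0,-0.166],[0,0,0],0.002],[[0,0,-0.166],[0,0,0],0.002],[[0,0,-0.166],[0,0,0],0.002],[[0,0,-0.166],[0,0,0],0.002],[[0,0,-0.166],[0,0,0],0.002],[[0,0,-0.166],[0,0,0],0.002],[[0,0,-0.166],[0,0,0],0.002],[[0,0,-0.166],[0,0,0],0.002],[[0,0,-0.166],[0,0,0],0.002],[[0,0,0],[0,0,0],0.002],[[0,0,0],[0,0,0],0.002]]'
python3 - <<'E'
from h import *
print(tool(),telemetry.observe()["joint_pos"].round(2),telemetry.observe()["torque"].round(2))
E
```

```text
time_s: 55.92
eef_pos: [473.7, 16.5, 67.9]
tool_rot: [0.564, 0.826, 0.0, -0.001]
contact_force: [-3.2, 0.7, -1.4]
finger_gap: 10.7
(55.925, array([473.7,  16.5,  67.9]), np.float64(111.32), array([-0.001,  0.001, -1.   ]), 10.7, array([-3.2,  0.7, -1.4])) [ 0.03  0.33 -0.33  0.91  0.   -0.34] [0.37 0.6  0.04]
```

```bash

python3 -m creep '[[[0,0,0],[0,0,0],0.02],[[0,0,0],[0,0,0],0.03],[[0,0,0],[0,0,0],0.03],[[0,0,0],[0,0,0],0.03],[[0,0,0],[0,0,0],0.03],[[0,0,0],[0,0,0],0.03],[[0,0,0],[0,0,-0.05],0.04],[[0,0,0],[0,0,-0.06],0.04],[[0,0,0],[0,0,0],0.04],[[0,0,0],[0,0,0],0.04]]'
python3 - <<'E'
from h import *
print(tool()); p=tool()[1]
w=get("wrist","w18"); img=cv2.cvtColor(w["img"],cv2.COLOR_RGB2HSV)
# wing top candidates: row/col extents of grey (low sat) dark pixels near axis
m=((img[...,1]<60)&(img[...,2]<150)).astype(np.uint8)*255
c0=pix(w,[[473.6,16.5,78]])[0]; print(c0,pix(w,[[473.6,16.5,82],[473.6,16.5,75.5]]))
x,y=c0.astype(int)
for yy in range(y-40,y+42,4): print(yy,"".join("#" if m[yy,xx] else "." for xx in range(x-40,x+41)))
s=get("scene","s3")
E
```

```text
time_s: 57.18
eef_pos: [474.0, 16.2, 177.8]
tool_rot: [0.563, 0.826, 0.0, 0.0]
contact_force: [0.9, -0.1, -0.5]
finger_gap: 39.8
(57.175, array([474. ,  16.2, 177.8]), np.float64(111.44), array([ 0.,  0., -1.]), 39.8, array([ 0.9, -0.1, -0.5]))
[262.65107736 192.52182642] [[262.67473002 194.1179708 ]
 [262.63664486 191.5481745 ]]
152 .......................#####.....................................................
156 .....................##############..............................................
160 ...................###############################...............................
164 ..................###################################............................
168 .................######################################..........................
172 ..................#####################################...############...........
176 ...................############################################################..
180 .....................############################################################
184 .....................######################################..###...#########
[... 337 characters left out ...]
............
204 ................................##################...............................
208 ................................##############...................................
212 .................................#############...................................
216 ................................##############...................................
220 ..................................###########....................................
224 .................................................................................
228 .................................................................................
232 .................................................................................
```

```bash

python3 -m creep '[[[0,0,0],[0,0,0.03],0],[[0,0,0],[0,0,0.03],0],[[0,0,0],[0,0,0.02],0],[[0,0,0],[0,0,0.01],0],[[0,0,0],[0,0,0],0],[[0,0,0],[0,0,0],0],[[0,0,0],[0,0,0],0]]'
for i in 1 2 3; do python3 -m creep '[[[0,0,0],[0,0,0.0025],0],[[0,0,0],[0,0,0],0],[[0,0,0],[0,0,0],0]]' | egrep 'eef|contact'; done
```

```text
time_s: 58.15
eef_pos: [474.9, 16.2, 88.7]
tool_rot: [0.563, 0.826, 0.001, 0.001]
contact_force: [-0.8, 0.5, 0.3]
finger_gap: 0.2
eef_pos: [474.1, 16.2, 85.5]
contact_force: [-0.3, 0.4, 1.0]
eef_pos: [474.1, 16.2, 82.8]
contact_force: [0.3, 0.4, 0.1]
eef_pos: [474.1, 16.2, 80.4]
contact_force: [-0.7, -0.2, -1.0]
```

```bash

for i in 1 2 3; do python3 -m creep '[[[0,0,0],[0,0,0.002],0],[[0,0,0],[0,0,0],0],[[0,0,0],[0,0,0],0]]' | egrep 'eef|contact'; done
```

```text
eef_pos: [474.1, 16.2, 78.4]
contact_force: [-0.1, 0.3, -0.1]
eef_pos: [474.4, 16.2, 77.1]
contact_force: [-1.4, 0.0, 5.1]
eef_pos: [474.5, 16.2, 76.3]
contact_force: [-4.5, -0.1, 15.1]
```

```bash

python3 -m creep '[[[0,0,0],[0,0,-0.02],0],[[0,0,0],[0,0,-0.06],0.03],[[0,0,0],[0,0,-0.06],0.04],[[0,0,0],[0,0,0],0.04],[[0,0,0],[0,0,0],0.04]]' | egrep eef
python3 - <<'E'
from h import *
S=[dict(np.load(f"pics/{n}.npz")) for n in("scene0","s2","s3")]
for z in (64,67.5,70,74,78): print(z,pix(S[0],[[473.7,16.5,z]])[0])
h=[x["img"][155:215,180:240] for x in S]
cv2.imwrite("pics/m18.png",cv2.resize(np.hstack(h)[...,::-1],(792,264),interpolation=cv2.INTER_CUBIC))
E
```

```text
eef_pos: [474.0, 16.2, 214.2]
64 [205.03398983 181.38045289]
67.5 [204.94650899 180.27948715]
70 [204.8838427  179.49085599]
74 [204.78326314 178.22516731]
78 [204.68229575 176.9546805 ]
```

```bash
python3 - <<'E'
from h import *
get("scene","s4")
for n in("s2","s4"):
    I=dict(np.load(f"pics/{n}.npz"))["img"]; h=cv2.cvtColor(I,cv2.COLOR_RGB2HSV)
    print(n)
    for y in range(164,206): print(y,"".join("." if h[y,x,1]>70 else "0123456789"[int(h[y,x,2])*10//256] for x in range(184,232)))
E
```

```text
s2
164 999986...........................4.....4......44
165 999975...........9.9.9..........4.44.4..4..444..
166 777765..........99................4.4..4....4444
167 666654.............................4............
168 555554..........................................
169 555665......77................9.9...............
170 5568865....5787..........99.....99..............
171 6688865...568888....9........................444
172 66897655556899988889.........................4.4
173 .77887666689999766789..........................4
174 ..77888888999986555677..........................
175 9..67899999999865555666..............99.........
176 99..679999999996444555667..99......9.9..........
177 999.7789999999974444555667999..999..99..........
178 .....67899999997544444555689.9..9...............
179 ......67899999987644444555689...................
180 .......679999999875444445557....................
181 .......668999999865444444446....................
182 ........67899998765544444445....................
183 .........678999865555444444............99....9..
184 ..........67899755555544445......
[... 2657 characters left out ...]
...........
193 .................6689888877777..................
194 .................5678776667.....................
195 ..................566666667.....................
196 ..................5666666678....................
197 .................55566667667....................
198 .................55566666666....................
199 .................55566666666....................
200 ..................5666666655....................
201 ..................55556666......................
202 ................................................
203 ................................................
204 ................................................
205 .....................................6..........
```

```bash

python3 -m creep '[[[0,0,0],[0,0,0.05],0.03],[[0,0,0],[0,0,0.05],0.03],[[0,0,0],[0,0,0.03],0.03],[[0,0,0],[0,0,0.015],0.03],[[0,0,0],[0,0,0.004],0.03],[[0,0,0],[0,0,0],0.03],[[0,0,0],[0,0,0],0.002],[[0,0,0],[0,0,0],0.002],[[0,0,0],[0,0,0],0.002],[[0,0,0],[0,0,0],0.002],[[0,0,0],[0,0,0],0.002],[[0,0,0],[0,0,0],0.002]]' 50
python3 -m creep '[[[0,0,0.17],[0,0,0.00055],0.002],[[0,0,0.17],[0,0,0.00055],0.002],[[0,0,0.17],[0,0,0.00055],0.002],[[0,0,0.17],[0,0,0.00055],0.002],[[0,0,0.17],[0,0,0.00055],0.002],[[0,0,0.17],[0,0,0.00055],0.002],[[0,0,0],[0,0,0],0.002]]'
python3 -c "
from h import *
print(tool(),telemetry.observe()['torque'].round(2),telemetry.observe()['joint_efforts'].round(2))"
```

```text
time_s: 62.58
eef_pos: [474.4, 16.6, 65.8]
tool_rot: [0.563, 0.826, 0.001, 0.0]
contact_force: [-1.2, 3.0, 5.6]
finger_gap: 10.1
time_s: 63.45
eef_pos: [474.3, 15.8, 63.0]
tool_rot: [0.895, 0.446, 0.0, 0.001]
contact_force: [-2.8, 1.5, 10.4]
finger_gap: 10.2
(63.45, array([474.3,  15.8,  63. ]), np.float64(52.94), array([ 0.001, -0.001, -1.   ]), 10.2, array([-2.8,  1.5, 10.4])) [0.34 0.71 0.08] [ -0.96 -32.74  19.39  -1.32  -0.55   0.28]
```

```bash

python3 -m creep '[[[0,0,0.17],[0,0,0.0005],0.002],[[0,0,0.17],[0,0,0.0005],0.002],[[0,0,0.17],[0,0,0.0005],0.002],[[0,0,0.17],[0,0,0.0005],0.002],[[0,0,0.17],[0,0,0.0005],0.002],[[0,0,0.17],[0,0,0.0005],0.002],[[0,0,0],[0,0,0],0.002]]'
python3 -c "
from h import *
print(tool(),telemetry.observe()['torque'].round(2),telemetry.observe()['joint_efforts'].round(2))"
python3 -m creep '[[[0,0,0.17],[0,0,0.0005],0.002],[[0,0,0.17],[0,0,0.0005],0.002],[[0,0,0.17],[0,0,0.0005],0.002],[[0,0,0.17],[0,0,0.0005],0.002],[[0,0,0],[0,0,0],0.002]]'
python3 -c "
from h import *
print(tool(),telemetry.observe()['torque'].round(2),telemetry.observe()['joint_efforts'].round(2))"
```

```text
time_s: 64.32
eef_pos: [473.6, 15.5, 61.7]
tool_rot: [0.999, -0.048, 0.0, 0.001]
contact_force: [-9.6, 1.4, 25.4]
finger_gap: 10.5
(64.325, array([473.6,  15.5,  61.7]), np.float64(-5.52), array([ 0.   , -0.001, -1.   ]), 10.5, array([-9.6,  1.4, 25.4])) [0.19 2.17 0.03] [ -0.41 -27.12  18.73  -3.77  -0.31   0.27]
time_s: 64.95
eef_pos: [473.3, 15.9, 61.2]
tool_rot: [0.926, -0.378, 0.0, 0.0]
contact_force: [-13.7, 1.4, 37.4]
finger_gap: 10.3
(64.95, array([473.3,  15.9,  61.2]), np.float64(-44.47), array([ 0.001, -0.001, -1.   ]), 10.3, array([-13.7,   1.4,  37.4])) [ 0.35  3.28 -0.01] [ -0.85 -21.9   17.92  -5.78  -0.64   0.26]
```

```bash

python3 -m creep '[[[0,0,0],[0,0,-0.003],0.002],[[0,0,0],[0,0,0],0.002]]'
python3 -m creep '[[[0,0,0],[0,0,0],0.03],[[0,0,0],[0,0,0],0.03],[[0,0,0],[0,0,0],0.03]]'
python3 -m creep '[[[0,0,0],[0,0,-0.04],0.04],[[0,0,0],[0,0,-0.06],0.04],[[0,0,0],[0,0,-0.05],0.04],[[0,0,0],[0,0,0],0.04],[[0,0,0],[0,0,0],0.04]]'
python3 - <<'E'
from h import *
print(tool(),telemetry.observe()["torque"].round(2))
I0=get("scene","s5"); w=get("wrist","w19")
h=cv2.cvtColor(I0["img"],cv2.COLOR_RGB2HSV)
for y in range(168,204): print(y,"".join("." if h[y,x,1]>70 else "0123456789"[int(h[y,x,2])*10//256] for x in range(184,232)))
g=cv2.cvtColor(w["img"],cv2.COLOR_RGB2HSV); c=pix(w,[[473.6,16.5,70]])[0].astype(int); print(c)
for y in range(c[1]-44,c[1]+44,3): print(y,"".join("." if g[y,x,1]>70 else "0123456789"[int(g[y,x,2])*10//256] for x in range(c[0]-40,c[0]+41,2)))
E
```

```text
time_s: 65.2
eef_pos: [473.1, 15.8, 61.7]
tool_rot: [0.926, -0.378, -0.0, 0.0]
contact_force: [-7.2, 0.6, 18.6]
finger_gap: 10.5
time_s: 65.58
eef_pos: [473.9, 15.8, 59.6]
tool_rot: [0.926, -0.378, -0.0, 0.0]
contact_force: [0.9, -0.2, -0.2]
finger_gap: 29.8
time_s: 66.2
eef_pos: [473.8, 16.0, 209.4]
tool_rot: [0.926, -0.378, -0.0, 0.0]
contact_force: [-0.4, -0.1, -0.4]
finger_gap: 39.8
(66.2, array([473.8,  16. , 209.4]), np.float64(-44.41), array([-0.001, -0.   , -1.   ]), 39.8, array([-0.4, -0.1, -0.4])) [-0.04  0.02  0.03]
168 9999964.............................4..5..554444
169 8999974.....77...............9999...55......54.4
170 7899975....5787.........99.9...999..........5444
171 6799865...568888.9.99.99999999........5.....5444
172 6789765555689999999999999.................544444
173 .77887666689999999999.........................44
174 ..7788888899999998........................444444
175 99.6789999999999987..................99....4444.
176 99..6799999999999987..6667899.....99999....44...
177 999.778999999999998876555689999999.999.........5
178 .....67899999999999876444589999.9
[... 2030 characters left out ...]
999995....
180 ...............333433333343358888895.....
183 ...............4333333333344888886.......
186 .................333433334788886.........
189 ...................44432388886...........
192 ...................3455448876............
195 ...................445544655.....5.4.....
198 ...................444544....4...4.4.....
201 ...................344544..........444...
204 ...................344445............44..
207 ..55.................44...........44.....
210 ..555..............................55....
213 ...6...............................555...
216 ..................................5.555..
219 .......................................56
222 .........................................
```

```bash

python3 -m creep '[[[0,0,0],[0,0,0.05],0],[[0,0,0],[0,0,0.05],0],[[0,0,0],[0,0,0.02],0],[[0,0,0],[0,0,0.01],0],[[0,0,0],[0,0,0],0],[[0,0,0],[0,0,0],0],[[0,0,0],[0,0,0.002],0],[[0,0,0],[0,0,0],0],[[0,0,0],[0,0,0],0]]'| egrep 'eef|contact'
for i in 1 2 3 4; do python3 -m creep '[[[0,0,0],[0,0,0.0017],0],[[0,0,0],[0,0,0],0],[[0,0,0],[0,0,0],0]]' | egrep 'eef|contact'; done
```

```text
eef_pos: [474.3, 16.2, 78.4]
contact_force: [0.1, -0.3, 0.1]
eef_pos: [474.1, 16.2, 76.3]
contact_force: [-0.2, 1.3, 0.3]
eef_pos: [474.1, 16.2, 74.7]
contact_force: [-0.8, 0.5, -0.0]
eef_pos: [474.1, 16.2, 73.0]
contact_force: [-0.2, 0.7, 0.2]
eef_pos: [474.1, 16.2, 71.3]
contact_force: [0.7, 0.7, 0.7]
```

```bash

for i in 1 2 3 ; do python3 -m creep '[[[0,0,0],[0,0,0.0015],0],[[0,0,0],[0,0,0],0],[[0,0,0],[0,0,0],0]]' | egrep 'eef|contact'; done
```

```text
eef_pos: [474.4, 16.2, 70.1]
contact_force: [-1.4, -0.3, 3.0]
eef_pos: [474.5, 16.2, 69.9]
contact_force: [-3.7, -0.6, 13.2]
eef_pos: [474.7, 16.2, 69.8]
contact_force: [-6.7, -0.4, 22.9]
```

```bash

python3 -m creep '[[[0,0,0],[0,0,-0.02],0.0],[[0,0,0],[0,0,0],0.03],[[0,0,0],[0,0,0],0.03],[[0,0,0],[0,0,0],0.03],[[0,0,0],[0,0,0.02],0.03],[[0,0,0],[0,0,0.009],0.03],[[0,0,0],[0,0,0],0.03],[[0,0,0],[0,0,0],0.03]]'
python3 -m creep '[[[0,0,0],[0,0,0],0.002],[[0,0,0],[0,0,0],0.002],[[0,0,0],[0,0,0],0.002],[[0,0,0],[0,0,0],0.002],[[0,0,0],[0,0,0],0.002],[[0,0,0],[0,0,0],0.002]]' 60
for i in 1 2; do python3 -m creep '[[[0,0,0.06],[0,0,0.0002],0.002],[[0,0,0.06],[0,0,0.0002],0.002],[[0,0,0],[0,0,0],0.002]]' | egrep 'eef|contact'
python3 -c "
from h import *
print(tool()[2],telemetry.observe()['torque'].round(2),telemetry.observe()['joint_pos'][5].round(3),telemetry.observe()['joint_efforts'][5])"; done
```

```text
time_s: 71.05
eef_pos: [474.4, 16.2, 58.0]
tool_rot: [0.926, -0.378, 0.0, -0.0]
contact_force: [-0.6, -0.0, 0.5]
finger_gap: 30.0
time_s: 71.8
eef_pos: [474.1, 16.8, 58.5]
tool_rot: [0.926, -0.378, -0.0, -0.001]
contact_force: [-2.6, 3.0, 4.7]
finger_gap: 10.5
eef_pos: [474.1, 16.8, 58.4]
contact_force: [-3.5, 2.8, 9.1]
-51.22 [0.54 0.81 0.27] 2.499 0.34715292043983936
eef_pos: [472.9, 16.0, 58.3]
contact_force: [-5.0, 2.0, 1.6]
-58.16 [-0.27  2.78 -0.05] 2.62 0.19102956634014845
```

```bash

for i in 1 2 3 4; do python3 -m creep '[[[0,0,0.05],[0,0,0],0.002],[[0,0,0.05],[0,0,0],0.002],[[0,0,0],[0,0,0],0.002]]' | egrep 'eef|contact|gap'
python3 -c "
from h import *
print(tool()[2],telemetry.observe()['torque'].round(2),telemetry.observe()['joint_pos'][5].round(3),telemetry.observe()['joint_efforts'][5])"; done
```

```text
eef_pos: [472.3, 15.8, 58.2]
contact_force: [-0.6, 3.2, 2.0]
finger_gap: 10.3
-63.9 [-0.08  2.23  0.16] 2.72 0.19160614348948002
eef_pos: [471.7, 15.8, 58.2]
contact_force: [-1.5, 2.3, 25.2]
finger_gap: 10.6
-69.63 [ 0.63 -0.46  0.33] 2.82 0.11542660184204578
eef_pos: [470.9, 15.8, 58.1]
contact_force: [-21.6, -3.1, 29.3]
finger_gap: 10.5
-75.36 [-0.36  4.03 -0.16] 2.92 0.10710191912949085
eef_pos: [470.4, 16.0, 58.2]
contact_force: [-4.4, 1.4, 4.7]
finger_gap: 10.2
-81.07 [0.12 2.57 0.18] 3.02 0.24094375781714916
```

```bash

python3 -m creep '[[[0,0,0],[0,0,0],0.03],[[0,0,0],[0,0,0],0.03],[[0,0,0],[0,0,0],0.03],[[0,0,0],[0,0,-0.04],0.04],[[0,0,0],[0,0,-0.06],0.04],[[0,0,-0.185],[0,0,-0.05],0.04],[[0,0,-0.185],[0,0,0],0.04],[[0,0,0],[0,0,0],0.04],[[0,0,0],[0,0,0],0.04]]'
python3 - <<'E'
from h import *
print(tool()); w=get("wrist","w20"); get("scene","s6"); get("top","t6")
g=cv2.cvtColor(w["img"],cv2.COLOR_RGB2HSV); c=pix(w,[[473.8,16.2,68]])[0].astype(int); print(c)
for y in range(c[1]-40,c[1]+44,3): print(y,"".join("." if g[y,x,1]>70 else "0123456789"[int(g[y,x,2])*10//256] for x in range(c[0]-50,c[0]+51,2)))
E
```

```text
time_s: 75.18
eef_pos: [473.6, 16.1, 206.0]
tool_rot: [0.866, -0.5, -0.001, 0.001]
contact_force: [0.0, 0.1, 0.4]
finger_gap: 40.2
(75.175, array([473.6,  16.1, 206. ]), np.float64(-60.02), array([-0.002, -0.   , -1.   ]), 40.2, array([0. , 0.1, 0.4]))
[258 180]
140 8888888888888998886................................
143 8888888888888889888876.............................
146 888888888888888888988875...........................
149 55688888888888888888888886.........................
152 555558888888888888888889965433333..................
155 5555556888888888888888998553344444.................
158 5555555568888888888888874333445544.................
161 .5555555568888888888764433344555456................
164 ...5555555868768888744444334455448986..............
167 .....55555555555887444553344555444899876...........
170 ........4555555555433555334455444468998874.........
173 ..........45555555333354344554333358999885.........
176 .............5555433335434433333335888985..........
179 ...........77..44..333533433334334888875...........
182 ...................33333333333333588875............
185 .....................2333333333368887..............
188 .....................333333323358887.5....5........
191 .....................33333235555687.44454..........
194 ....................23333336555687......4......4...
197 ....................333334...7786.........5........
200 ....................334334.........................
203 ....................44444.....................565..
206 ...............................4..............555..
209 .................................4.................
212 ...................................................
215 554.4..............................................
218 ...44........5555..................................
221 .....4.444....55...................................
```

```bash

python3 -m creep '[[[0,0,-0.178],[0,0,0.01],0],[[0,0,-0.178],[0,0,0.01],0],[[0,0,-0.178],[0,0,0.01],0],[[0,0,-0.178],[0,0,0.01],0],[[0,0,-0.178],[0,0,0.01],0],[[0,0,-0.178],[0,0,0.01],0],[[0,0,-0.178],[0,0,0.01],0],[[0,0,-0.178],[0,0,0.01],0],[[0,0,-0.178],[0,0,0.01],0],[[0,0,-0.178],[0,0,0.01],0],[[0,0,-0.178],[0,0,0.01],0],[[0,0,-0.178],[0,0,0.01],0],[[0,0,-0.178],[0,0,0.01],0],[[0,0,-0.178],[0,0,0],0],[[0,0,-0.178],[0,0,0],0],[[0,0,-0.178],[0,0,0],0],[[0,0,0],[0,0,0],0],[[0,0,0],[0,0,0.002],0],[[0,0,0],[0,0,0],0]]'
for i in 1 2 3 4; do python3 -m creep '[[[0,0,0],[0,0,0.0015],0],[[0,0,0],[0,0,0],0],[[0,0,0],[0,0,0],0]]' | egrep 'eef|contact'; done
```

```text
time_s: 77.7
eef_pos: [473.9, 16.2, 74.7]
tool_rot: [0.621, 0.784, -0.0, -0.0]
contact_force: [-0.4, 0.7, -0.1]
finger_gap: 0.1
eef_pos: [474.1, 16.2, 73.5]
contact_force: [-0.3, -0.3, -0.1]
eef_pos: [474.2, 16.2, 72.0]
contact_force: [0.5, 0.8, 0.8]
eef_pos: [474.1, 16.2, 70.5]
contact_force: [-0.2, -0.4, -1.2]
eef_pos: [474.4, 16.2, 70.0]
contact_force: [-2.1, 0.5, 7.6]
```

```bash

python3 -m creep '[[[0,0,0],[0,0,-0.02],0.0],[[0,0,0],[0,0,0],0.03],[[0,0,0],[0,0,0],0.03],[[0,0,0],[0,0,0],0.03],[[0,0,0],[0,0,0.02],0.03],[[0,0,0],[0,0,0.0105],0.03],[[0,0,0],[0,0,0],0.03],[[0,0,0],[0,0,0],0.002],[[0,0,0],[0,0,0],0.002],[[0,0,0],[0,0,0],0.002],[[0,0,0],[0,0,0],0.002],[[0,0,0],[0,0,0],0.002],[[0,0,0],[0,0,0],0.002]]' 60
for i in 1 2 3; do python3 -c "
from h import *
print(tool()[2],telemetry.observe()['torque'].round(2),telemetry.observe()['joint_efforts'][5])"
python3 -m creep '[[[0,0,0.04],[0,0,0],0.002],[[0,0,0.04],[0,0,0],0.002],[[0,0,0],[0,0,0],0.002]]' | egrep 'eef|contact|gap'; done; python3 -c "
from h import *
print(tool()[2],telemetry.observe()['torque'].round(2),telemetry.observe()['joint_efforts'][5])"
```

```text
time_s: 80.82
eef_pos: [474.2, 16.5, 58.8]
tool_rot: [0.62, 0.784, 0.0, -0.0]
contact_force: [-1.5, 4.2, 4.1]
finger_gap: 10.2
103.32 [ 0.73  0.48 -0.03] -0.030742285307496786
eef_pos: [474.2, 16.5, 58.8]
contact_force: [-3.2, 4.6, 5.0]
finger_gap: 10.4
98.78 [0.79 0.51 0.13] 0.21481698844581842
eef_pos: [474.2, 16.5, 58.8]
contact_force: [-2.3, 3.5, 3.9]
finger_gap: 10.6
94.23 [0.69 0.46 0.34] 0.409287353977561
eef_pos: [475.5, 16.4, 58.9]
contact_force: [-5.8, 4.2, -1.6]
finger_gap: 10.2
89.61 [0.81 0.32 0.24] 0.12715034186840057
```

```bash

python3 -m creep '[[[0,0,0],[0,0,0],0.03],[[0,0,0],[0,0,0],0.03],[[0,0,0],[0,0,0],0.03],[[0,0,0],[0,0,-0.05],0.04],[[0,0,-0.12],[0,0,-0.06],0.04],[[0,0,-0.12],[0,0,-0.04],0.04],[[0,0,0],[0,0,0],0.04],[[0,0,0],[0,0,0],0.04]]'
python3 - <<'E'
from h import *
print(tool()); w=get("wrist","w21"); 
g=cv2.cvtColor(w["img"],cv2.COLOR_RGB2HSV); c=pix(w,[[473.8,16.2,68]])[0].astype(int); print(c)
for y in range(c[1]-40,c[1]+44,3): print(y,"".join("." if g[y,x,1]>70 else "0123456789"[int(g[y,x,2])*10//256] for x in range(c[0]-50,c[0]+51,2)))
E
```

```text
time_s: 82.95
eef_pos: [473.5, 16.0, 207.7]
tool_rot: [0.621, 0.784, -0.001, -0.0]
contact_force: [-0.3, 0.5, 0.1]
finger_gap: 39.8
(82.95, array([473.5,  16. , 207.7]), np.float64(103.26), array([-0.001, -0.   , -1.   ]), 39.8, array([-0.3,  0.5,  0.1]))
[261 179]
139 ...................................................
142 ............55.......................7.............
145 .4..................................77.............
148 ....55.......7.....................................
151 ................755544..4.3333.....................
154 ...............7855555555333333....................
157 ..........5....89655555543333333...................
160 ..............799655433333333334..444..............
163 ..............8999643333333333345455555544.........
166 .............7999953333333333333455555555555555....
169 .............79998455453333333333798889855555555555
172 .............89996556753333333444589999976555555555
175 ............799995557774543334554699999999765555555
178 ............899997456754554446554898888999998665555
181 ...........8999998556745555455545899999998899999865
184 ............889998854345554435468888889999999888999
187 ..................776455554334799999998888898999998
190 .....................455544468999988999999988888888
193 ....................4455544.78888899988989999998888
196 ....................455544.......888888899988888999
199 .......7............455544...........98888888999888
202 ....................455544...........9....988888888
205 ....................64544.............9..999....578
208 ...................................9.....999.......
211 .........................................9.........
214 .......................................999.........
217 ..4................................................
220 ...................................................
```

```bash

python3 -m creep '[[[0,0,0.1],[0,0,0.05],0.03],[[0,0,0.1],[0,0,0.05],0.03],[[0,0,0],[0,0,0.03],0.03],[[0,0,0],[0,0,0.015],0.03],[[0,0,0],[0,0,0.005],0.03],[[0,0,0],[0,0,0],0.03],[[0,0,0],[0,0,0],0.002],[[0,0,0],[0,0,0],0.002],[[0,0,0],[0,0,0],0.002],[[0,0,0],[0,0,0],0.002],[[0,0,0],[0,0,0],0.002],[[0,0,0],[0,0,0],0.002]]' 110
for i in 1 2 3; do python3 -c "
from h import *
print(tool()[2],telemetry.observe()['torque'].round(2),telemetry.observe()['joint_efforts'][5])"
python3 -m creep '[[[0,0,0.04],[0,0,0],0.002],[[0,0,0.04],[0,0,0],0.002],[[0,0,0],[0,0,0],0.002]]' | egrep 'eef|contact|gap'; done; python3 -c "
from h import *
print(tool()[2],telemetry.observe()['torque'].round(2),telemetry.observe()['joint_efforts'][5])"
```

```text
time_s: 84.5
eef_pos: [474.6, 16.4, 59.3]
tool_rot: [0.696, 0.718, 0.001, 0.0]
contact_force: [-1.5, 1.3, 6.4]
finger_gap: 9.0
91.85 [ 0.36  0.44 -0.04] -0.03762637032195926
eef_pos: [474.5, 16.4, 59.3]
contact_force: [-1.6, 1.7, 6.5]
finger_gap: 8.7
87.29 [0.24 0.37 0.17] 0.18457220401614904
eef_pos: [474.6, 16.3, 59.3]
contact_force: [-1.4, 0.8, 6.0]
finger_gap: 9.0
82.74 [0.17 0.39 0.3 ] 0.3889652621001005
eef_pos: [474.1, 16.4, 59.3]
contact_force: [-13.8, 3.7, 22.9]
finger_gap: 8.7
78.12 [0.6  0.22 0.24] 0.09365284815430641
```

```bash

python3 -m creep '[[[0,0,0],[0,0,0],0.03],[[0,0,0],[0,0,0],0.03],[[0,0,0],[0,0,0],0.03],[[0,0,0],[0,0,-0.05],0.04],[[0,0,0],[0,0,-0.06],0.04],[[0,0,0],[0,0,-0.04],0.04],[[0,0,0],[0,0,0],0.04],[[0,0,0],[0,0,0],0.04]]'
cat > wing.py <<'E'
from h import *
from rig import *
def ang(w,zt):
    # wing's lower end/axis: dark grey pixels near axis, PCA in world on wing-top plane restricted to r<30mm
    g=cv2.cvtColor(w["img"],cv2.COLOR_RGB2HSV); m=(g[...,1]<70)&(g[...,2]<95)
    ys,xs=np.nonzero(m); P=world(w,np.c_[xs,ys],zt)[:,:2]-[473.9,16.3]
    r=np.hypot(*P.T); P=P[(r>18)&(r<27)]
    a=np.degrees(np.arctan2(P[:,1],P[:,0])); return np.histogram(a,bins=36,range=(-180,180))
E
python3 - <<'E'
from wing import *
print(tool()); w=get("wrist","w22")
for n,z in(("w18",77),("w19",70),("w20",70),("w21",70),("w22",70)):
    h,e=ang(dict(np.load(f"pics/{n}.npz")),z); print(n,[(int(b),int(c)) for b,c in zip(e,h) if c>4])
g=cv2.cvtColor(w["img"],cv2.COLOR_RGB2HSV); c=pix(w,[[473.8,16.2,68]])[0].astype(int); print(c)
for y in range(c[1]-40,c[1]+35,3): print(y,"".join("." if g[y,x,1]>70 else "0123456789"[int(g[y,x,2])*10//256] for x in range(c[0]-50,c[0]+51,2)))
E
```

```text
time_s: 86.62
eef_pos: [473.7, 16.1, 207.7]
tool_rot: [0.777, 0.63, -0.0, -0.0]
contact_force: [-0.7, 0.3, -0.6]
finger_gap: 39.9
(86.625, array([473.7,  16.1, 207.7]), np.float64(78.09), array([-0.001, -0.   , -1.   ]), 39.9, array([-0.7,  0.3, -0.6]))
w18 [(-180, 12), (-170, 44), (-160, 36), (-150, 24), (-140, 12), (-130, 11)]
w19 [(10, 7), (50, 7)]
w20 [(-180, 16), (10, 5), (20, 17), (30, 7), (170, 5)]
w21 [(-180, 47), (-170, 35), (-160, 10), (-150, 8), (-140, 7), (170, 41)]
w22 [(-180, 21), (150, 15), (160, 47), (170, 43)]
[261 178]
138 ........5..........................................
141 ...................................................
144 ...................................................
147 ...............................................5554
150 ........5..............33333........444455555555555
153 ........55...........533333344567765555555555555555
156 ....555555......44..5533333335699999785555555555555
159 ........5...788997555433333335689999998785655555555
162 ..........7.899998554433333333369999999999999999999
165 .455........699998544433344433446999999999999999999
168 4...........799998445544555435544899999999999999999
171 .............89995456644554444644699999999999999888
174 .............89995456745554445654599999999999999999
177 ...........4.79996456745554455554799999999999999999
180 .............79998556645555456545999999999999999999
183 ..............8999845545555434448999999999998888888
186 ............5.89999854445554346888898888778999..99.
189 ..........5...799999884455544..................9.99
192 ...............8988...445544.................9...99
195 ......................445554.....................9.
198 ......................545554....................9.9
201 ......................545554.................9.....
204 .......................45544......7................
207 .........................6.........................
210 ................7................................9.
```

```bash

python3 -m creep '[[[0,0,0],[-0.0477,-0.011,0],0.04],[[0,0,0],[-0.0477,-0.011,0],0.04],[[0,0,0],[-0.0477,-0.011,0],0.04],[[0,0,0],[-0.0477,-0.011,0],0.04],[[0,0,0],[-0.0477,-0.011,0],0.04],[[0,0,0],[-0.0477,-0.011,0],0.04],[[0,0,0],[0,0,0],0.04]]'
python3 - <<'E'
from wing import *
for n in ("top0","t7"):
    t=dict(np.load("pics/top0.npz")) if n=="top0" else get("top","t7")
    z=80 if n=="top0" else 70
    c=pix(t,[[473.8,16.3,z]])[0]; print(n,c)
    g=cv2.cvtColor(t["img"],cv2.COLOR_RGB2HSV); x,y=c.round().astype(int)
    for yy in range(y-14,y+15): print(yy,"".join("." if g[yy,xx,1]>70 else "0123456789"[int(g[yy,xx,2])*10//256] for xx in range(x-18,x+19)))
t=get("scene","s7"); g=cv2.cvtColor(t["img"],cv2.COLOR_RGB2HSV)
for y in range(168,196): print(y,"".join("." if g[y,x,1]>70 else "0123456789"[int(g[y,x,2])*10//256] for x in range(184,232)))
E
```

```text
time_s: 87.55
eef_pos: [348.3, -252.0, 206.7]
tool_rot: [0.779, 0.628, -0.001, -0.002]
contact_force: [0.4, 0.1, -0.5]
finger_gap: 39.9
top0 [197.01462579 219.49476465]
205 .....................................
206 .....................................
207 .....................................
208 .....................................
209 .....................................
210 .....................................
211 .....................................
212 .....................................
213 .....................................
214 ...................44................
215 ................5444334..............
216 ...............335545433.343.........
217 ...............33433444444443........
218 .............3344444444444443........
219 .........44444444444444344333........
220 ........54444444444433333333.........
221 ........44444433333322222376.........
222 .........4333332223335533445.........
223 ..............3344445543344..........
224 ...............334444333444..........
225 ................33333434444..........
226 ..................4334544............
227 ...
[... 2319 characters left out ...]
...........
183 ........55654333333466765444445........99.......
184 ..9......6664333333456775444455......99999999...
185 99999....6664333333456875445........999999.99...
186 999......5665333333456765557...99999999.........
187 .........566543333345666656799999999.99.........
188 .........56654333334566665579999999.............
189 ..........6654333334566555689999................
190 ..........6654333333566568899998................
191 ..........7654333444578889999988................
192 .9....9999866544455667899888877.................
193 .99999999987666666677788877777..................
194 99999999.997666666677776667.....................
195 999999......655...66666666......................
```

```bash

python3 -m creep '[[[0,0,0],[0.0477,0.011,0],0.04],[[0,0,0],[0.0477,0.011,0],0.04],[[0,0,0],[0.0477,0.011,0],0.04],[[0,0,0],[0.0477,0.011,0],0.04],[[0,0,0],[0.0477,0.011,0],0.04],[[0,0,0],[0.0477,0.011,0],0.04],[[0,0,0],[0,0,0.05],0.03],[[0,0,0],[0,0,0.05],0.03],[[0,0,0],[0,0,0.03],0.03],[[0,0,0],[0,0,0.015],0.03],[[0,0,0],[0,0,0.005],0.03],[[0,0,0],[0,0,0],0.03],[[0,0,0],[0,0,0],0.002],[[0,0,0],[0,0,0],0.002],[[0,0,0],[0,0,0],0.002],[[0,0,0],[0,0,0],0.002],[[0,0,0],[0,0,0],0.002],[[0,0,0],[0,0,0],0.002]]' 120
for i in 1 2 3 4; do python3 -c "
from h import *
print(tool()[2],telemetry.observe()['torque'].round(2),telemetry.observe()['joint_efforts'][5])"
python3 -m creep '[[[0,0,0.04],[0,0,0],0.002],[[0,0,0.04],[0,0,0],0.002],[[0,0,0],[0,0,0],0.002]]' | egrep 'eef|contact|gap'; done; python3 -c "
from h import *
print(tool()[2],telemetry.observe()['torque'].round(2),telemetry.observe()['joint_efforts'][5])"
```

```text
time_s: 89.9
eef_pos: [474.7, 16.3, 59.6]
tool_rot: [0.777, 0.63, 0.001, 0.0]
contact_force: [-3.2, -0.1, 6.0]
finger_gap: 8.3
78.08 [0.01 0.41 0.06] 0.025384024484083056
eef_pos: [474.7, 16.2, 59.6]
contact_force: [-1.2, -0.4, 6.3]
finger_gap: 8.3
73.63 [-0.13  0.41  0.82] 0.8908778429031372
eef_pos: [474.7, 16.2, 59.6]
contact_force: [-1.3, -2.2, 6.2]
finger_gap: 8.4
69.2 [-0.32  0.51  1.77] 1.7949671298265457
eef_pos: [475.5, 15.6, 59.6]
contact_force: [0.1, -3.4, 5.9]
finger_gap: 8.2
64.58 [-0.9   0.01  2.11] 2.066439762711525
eef_pos: [475.5, 15.5, 59.6]
contact_force: [0.6, -3.8, 6.8]
finger_gap: 8.4
60.11 [-1.06  0.07  2.83] 2.9222318530082703
```

```bash

python3 -m creep '[[[0,0,-0.12],[0,0,0],0.002],[[0,0,-0.11],[0,0,0],0.002],[[0,0,0],[0,0,0],0.002],[[0,0,0],[0,0,0],0.002]]' 
python3 -c "
from h import *
print(tool(),telemetry.observe()['torque'].round(2))"
python3 -m creep '[[[0,0,0],[0,0,0],0.015],[[0,0,0],[0,0,0],0.03],[[0,0,0],[0,0,0],0.03],[[0,0,0],[0,0,0],0.03],[[0,0,0],[0,0,-0.04],0.04],[[0,0,0],[0,0,-0.02],0],[[0,0,0],[0,0,0],0],[[0,0,0],[0,0,0],0],[[0,0,0],[0,0,0],0],[[0,0,0],[0,0,0],0],[[0,0,0],[0,0,0.035],0],[[0,0,0],[0,0,0.01],0],[[0,0,0],[0,0,0],0],[[0,0,0],[0,0,0],0]]'| egrep 'eef|contact|gap'
for i in 1 2 3 4; do python3 -m creep '[[[0,0,0],[0,0,0.0015],0],[[0,0,0],[0,0,0],0],[[0,0,0],[0,0,0],0]]' | egrep 'eef|contact'; done
```

```text
time_s: 91.9
eef_pos: [473.5, 16.6, 59.7]
tool_rot: [0.804, 0.595, 0.0, -0.001]
contact_force: [-5.4, -0.8, 11.0]
finger_gap: 8.2
(91.9, array([473.5,  16.6,  59.7]), np.float64(73.02), array([-0.   ,  0.001, -1.   ]), 8.2, array([-5.4, -0.8, 11. ])) [-0.03  0.98  1.02]
eef_pos: [474.9, 16.2, 74.3]
contact_force: [0.6, -0.2, -0.3]
finger_gap: 0.1
eef_pos: [474.3, 16.2, 72.3]
contact_force: [0.1, -0.5, -0.7]
eef_pos: [474.1, 16.2, 70.5]
contact_force: [-1.1, -0.5, -1.1]
eef_pos: [474.3, 16.2, 69.9]
contact_force: [-2.4, -1.3, 7.2]
eef_pos: [474.5, 16.2, 69.8]
contact_force: [-5.1, 0.2, 17.2]
```

```bash

python3 -m creep '[[[0,0,0],[0,0,-0.04],0.0],[[0,0,0],[0,0,-0.06],0.04],[[0,0,0],[0,0,-0.06],0.04],[[0,0,0],[-0.0477,-0.011,0],0.04],[[0,0,0],[-0.0477,-0.011,0],0.04],[[0,0,0],[-0.0477,-0.011,0],0.04],[[0,0,0],[-0.0477,-0.011,0],0.04],[[0,0,0],[-0.0477,-0.011,0],0.04],[[0,0,0],[-0.0477,-0.011,0],0.04],[[0,0,0],[0,0,0],0.04],[[0,0,0],[0,0,0],0.04]]' | egrep 'eef|time|contact'
python3 - <<'E'
from h import *
a=dict(np.load("pics/top0.npz")); b=get("top","t9"); c=dict(np.load("pics/t7.npz"))
def red(d):
    h=cv2.cvtColor(d["img"],cv2.COLOR_RGB2HSV); m=cv2.inRange(h,(0,150,150),(5,255,255))
    return sorted(np.round(cv2.moments(k)["m10"]/cv2.moments(k)["m00"],1).item() for k in cv2.findContours(m,0,2)[0] if cv2.contourArea(k)>40)
print(red(a),red(b))
print("relief diff",np.abs(a["img"][180:255,355:445].astype(int)-b["img"][180:255,355:445]).mean(), "jig t7-t9",np.abs(c["img"][180:250,100:215].astype(int)-b["img"][180:250,100:215]).mean())
h=cv2.cvtColor(b["img"],cv2.COLOR_RGB2HSV); m=cv2.inRange(h,(0,0,150),(180,45,255)); m[:180]=0; m[250:]=0; m[:,:95]=0; m[:,220:]=0
k=max(cv2.findContours(m,0,2)[0],key=cv2.contourArea); q=world(b,k[:,0],42)[:,:2]; print("bar",cv2.minAreaRect(q.astype(np.float32)))
print([x for x in blanks(b) if x[0][0]<700], tool())
# slot contents: top-face brightness at each seated blank outer end / slot floor for empty one
ex=np.array([.9976,-.0689]);ey=np.array([.0689,.9976]);O=np.array([483.7,137.5])
for n,x in (("short",-42),("long",62)):
    for i,y in((1,50),(2,0),(3,-50)):
        p=pix(b,[[*(O+x*ex+y*ey),32]])[0].round().astype(int); print(n,i,h[p[1],p[0]])
E
```

```text
time_s: 96.52
eef_pos: [327.0, -237.8, 227.4]
contact_force: [-0.3, 0.4, -0.5]
[194.3, 245.4, 488.5] [194.0, 245.4, 487.1]
relief diff 6.520740740740741 jig t7-t9 1.6433954451345756
bar ((483.5390625, 145.98265075683594), (242.5895538330078, 34.99068069458008), 86.18270111083984)
[([438.6, 137.9, 180.8, 56.4, 87.5], [154.0, 237.0]), ([497.3, -448.3, 75.5, 27.3, 69.8], [371.0, 208.0]), ([539.7, 130.9, 181.1, 74.9, 86.2], [159.0, 198.0]), ([548.8, -443.2, 46.4, 29.0, 24.7], [368.0, 191.0])] (96.575, array([ 327.4, -237.4,  227.4]), np.float64(72.98), array([ 0.,  0., -1.]), 40.4, array([ 0.8, -0.1,  0.7]))
short 1 [ 18 115 232]
short 2 [ 18 117 232]
short 3 [ 14 159 191]
long 1 [ 17 120 224]
long 2 [ 17 120 224]
long 3 [ 18 118 224]
```

```bash
python3 -c "
from rig import order
print(order.finish_job())"
```

```text
the job is handed in; nothing more can be done
None
```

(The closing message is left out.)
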